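# Sanitise the shared markers

### The arm

A 7-joint arm with a two-finger parallel gripper is mounted at the origin on a cart in front of the work surface, level with it; the furniture and walls round the work are solid. World frame = base frame: x ahead of the robot, y to its left, z up, the work surface at z = 0. Lengths are in mm, angles in rad, forces in N, time in s.
With the tool pointing down it reaches from about 400 to 925 mm from the base axis. Payload 4.1 kg.
Tool frame: the origin (TCP) lies at the very end of the fingers, on their centre line; the grasp point (between the pads) lies 19 mm behind it; z points along the fingers, y is the line along which they close (so a half turn about z gives the same grasp; the last joint's range is limited). The gripper opens to 85 mm and grips with 20 to 120 N. Pads are 22 mm wide; open, the fingers measure 114 mm over their backs; the gripper's body (76 mm by 85 mm) begins 54 mm behind the grasp point. The pads swing forward as they close: fully open they stand 13 mm farther back than shut.
Start: joints at [-1.276, 0.398, 0.045, 1.537, -0.019, 1.207, -0.051], TCP at [249.388, 600.291, 231.347] pointing down, gripper open.
Joint ranges: [-2.82, 2.82], [-0.49, 2.23], [-1.37, 1.46], [0, 2.46], [-1.36, 4.5], [0.23, 2], [-2.94, 2.94]. Speed limits (rad/s): [2.57, 2.57, 3.14, 3.14, 3.14, 3.14, 3.14].

### API

Orientations are given as a unit quaternion [x, y, z, w].
In Python, from workcell import state, read_camera, order gives the robot as it stands. The module is installed in compiled form; this text tells all that it offers.
- The arm moves only by the tool send_rows, never from a script. Its argument "motion" is a list of rows, each a list of 7 numbers: the shift along the tool's x, y, z in cm, then the turn, a rotation vector about the tool's x, y, z in rad, then the opening, from 0 (shut) to 1 (fully open). In form: [[dx, dy, dz, ax, ay, az, hand], ...]. A call has 1 to 8 rows; each row is the pose to reach, as a shift and turn from the pose commanded when the call began, along the tool's axes at that moment; what a row does not reach only later rows make up. A row lasts 1/10 s, in which the tool goes at most 50 mm and 8.59 degrees, less where a joint would pass 70% of its speed; a pose out of reach is approached as far as the arm can. A call with a gripper value outside its range is refused whole. The fingers move at their own pace and stop on an object; "newtons" is the grip in N (left out, the last holds). Time passes only in rows, so rows that repeat a pose let the fingers close. It gives the time, the measured TCP pose, the force, the opening and the grip force at its end, in the units of the state.
- state(): the state, without advancing time (a new reading comes with each control period).
- read_camera(name): name is "scene" or "top"; returns a dict with "frame" (480x640x3 uint8, blue, green, red), "K" (3x3 intrinsics, pixels), "dist" ([k1, k2, p1, p2, k3] as OpenCV has them; the pictures are not rectified), "position" and "orientation" of the camera in the world. Camera axes: x right, y up, looking along -z (the intrinsics and any distortion apply to the point x, -y, -z); pixel columns grow to the right and rows downward; lengths in mm; the calibration is good to about 2 mm. A picture is of the moment at which its call begins. There is no depth.
- order.close_job(): hands the job in; it is judged then, once.
The state is a dict: "clock": time; "joints": joint angles; "qvel": joint speeds; "tau": joint torques, N m; "eef_pos": TCP position; "tcp_rot": TCP orientation; "wrist_force": force on the tool from outside, world axes, zero at the start; "ft_torque": the same for the moment, N m; "finger_gap": finger opening in mm; "gripper_force": force on a finger pad.
Only numpy, scipy, OpenCV 4.12 (cv2) and the standard library are available. Lean on these libraries where they do the work, as an engineer would, in place of code of your own. Each camera call takes 0.05 s, during which the arm holds its last target. There are 200 camera calls.

### The job

End of shift: the shared markers go through the UV sanitiser. Pull the sanitiser's drawer fully open, take every marker out of the rack and lay it flat in the drawer, and push the drawer fully home. Then turn the dial until its pointer is in line with the raised index tab on the scale, let go, and leave the other things on the bench where they are.

Things in the scene. Friction and masses are not known exactly. Their poses are not given: they have to be found in the camera images.
- marker_0_mid (a point): middle of a marker pen's axis; its z axis runs along the pen from the cap to the plain end. Pen 138 mm long, 20 to 35 g; barrel 10.5 mm thick; cap at the -z end 48 mm long, 11 mm thick, with a small clip reaching 9 mm from the axis. Starts upright, cap down, in a well of the rack, middle about 17 mm and top 86 mm above the rack. Three to five pens are present, the rest absent (None)
- marker_1_mid (a point): middle of a marker pen's axis; its z axis runs along the pen from the cap to the plain end. Pen 138 mm long, 20 to 35 g; barrel 10.5 mm thick; cap at the -z end 48 mm long, 11 mm thick, with a small clip reaching 9 mm from the axis. Starts upright, cap down, in a well of the rack, middle about 17 mm and top 86 mm above the rack. Three to five pens are present, the rest absent (None)
- marker_2_mid (a point): middle of a marker pen's axis; its z axis runs along the pen from the cap to the plain end. Pen 138 mm long, 20 to 35 g; barrel 10.5 mm thick; cap at the -z end 48 mm long, 11 mm thick, with a small clip reaching 9 mm from the axis. Starts upright, cap down, in a well of the rack, middle about 17 mm and top 86 mm above the rack. Three to five pens are present, the rest absent (None)
- marker_3_mid (a point): middle of a marker pen's axis; its z axis runs along the pen from the cap to the plain end. Pen 138 mm long, 20 to 35 g; barrel 10.5 mm thick; cap at the -z end 48 mm long, 11 mm thick, with a small clip reaching 9 mm from the axis. Starts upright, cap down, in a well of the rack, middle about 17 mm and top 86 mm above the rack. Three to five pens are present, the rest absent (None)
- marker_4_mid (a point): middle of a marker pen's axis; its z axis runs along the pen from the cap to the plain end. Pen 138 mm long, 20 to 35 g; barrel 10.5 mm thick; cap at the -z end 48 mm long, 11 mm thick, with a small clip reaching 9 mm from the axis. Starts upright, cap down, in a well of the rack, middle about 17 mm and top 86 mm above the rack. Three to five pens are present, the rest absent (None)
- rack: fixed aluminium block 46 (x) x 250 (y) x 60 mm high, origin at the centre of its underside; five wells of 20 mm diameter, 52 mm deep, in its top, in which pens stand upright or lean a little, at y = -100, -50, 0, 50, 100 mm. Behind it the bench riser, a shelf on posts, takes up world x from 0.62 m on, y from 0 to 0.45 m; keep the arm clear of it
- unit: UV sanitiser, fixed: white cabinet, its x 0 to 190 mm (deep), y -120 to 120, 90 mm high, front open for the drawer; beside it a grey control pod, x -40 to 50, y 121 to 211, also 90 mm high, with the dial on top. Origin at the bottom centre of the cabinet's front face, x into the cabinet, z up. The shut drawer's panel stands 8 mm in front of this face
- drawer (a joint): how far the drawer is pulled out along the unit's -x, m: 0 = fully home, 0.165 = fully open; about 1.5 N of friction, stays where it is left
- drawer_handle (a point): middle of the drawer's handle: a level bar along the unit's y, 10 mm thick and 100 mm long, 60 mm above the bench and 42 mm in front of the drawer's front panel (clear gap behind the bar 37 mm); panel 226 mm wide, from 11 to 81 mm above the bench
- drawer_floor (a point): centre of the top of the drawer's inner floor, moves with the drawer; axes as the unit's. Inside, the drawer reaches 88 mm each way in x and 108 mm each way in y; its walls are 42 mm high above the floor (the front panel 67 mm). Fully open, the part from x = -88 to about +70 mm stands clear of the cabinet
- dial (a joint): angle of the dial, rad, grows as it is turned clockwise seen from above; 0 to 4.7; friction about 0.03 N m, stays where it is left
- dial_pointer (a point): point on the dial's pointer line, 34 mm from its axis, turns with the dial
- index_mark (a point): point in line with the raised black index tab on the fixed scale round the dial, 34 mm from the dial's axis: the pointer belongs here; the tab stands at another angle in every start, 1.4 to 2.6 rad on the dial joint
- glue_bottle: bystander: glue bottle 42 x 42 x 112 mm, origin at the centre of its underside
- tape_measure: bystander: tape measure 35 x 75 x 62 mm, origin at the centre of its underside
- box_cutter: bystander: box cutter lying flat, 23 x 177 x 20 mm, long along its y, origin at the centre of its underside
- stamp: bystander: hand stamp 26 x 50 x 68 mm, origin at the centre of its underside
- dial_grip (a point): point on the dial's vertical axis where it is gripped, 9 mm below the top of its grip: a straight bar 11 mm thick, 38 mm long (along the pointer) and 32 mm high, on a disc of 38 mm diameter whose top is 22 mm below this point; the bar's top is 132 mm above the bench
There are look-alikes about, which are no part of the job. What is shaped like the part that bears marker_3_mid but black or purple is not meant. What is shaped like the part that bears marker_1_mid but blue is not meant.

How it is judged (in metres and radians):
On the way, in this order (a step that is already met when the one before it is completed fails the run):
1. the drawer is pulled open (value of joint drawer above 0.14 m), for 0.2 s.
2. every marker lies flat in the open drawer (value of joint drawer above 0.14 m and x of marker_0_mid in the frame of drawer_floor between -0.09 and 0.09 m and y of marker_0_mid in the frame of drawer_floor between -0.108 and 0.108 m and z of marker_0_mid in the frame of drawer_floor between -0.005 and 0.035 m and angle between marker_0_mid's own z axis and vertical between 1.25 and 1.89 rad and x of marker_1_mid in the frame of drawer_floor between -0.09 and 0.09 m and y of marker_1_mid in the frame of drawer_floor between -0.108 and 0.108 m and z of marker_1_mid in the frame of drawer_floor between -0.005 and 0.035 m and angle between marker_1_mid's own z axis and vertical between 1.25 and 1.89 rad and x of marker_2_mid in the frame of drawer_floor between -0.09 and 0.09 m and y of marker_2_mid in the frame of drawer_floor between -0.108 and 0.108 m and z of marker_2_mid in the frame of drawer_floor between -0.005 and 0.035 m and angle between marker_2_mid's own z axis and vertical between 1.25 and 1.89 rad and x of marker_3_mid in the frame of drawer_floor between -0.09 and 0.09 m and y of marker_3_mid in the frame of drawer_floor between -0.108 and 0.108 m and z of marker_3_mid in the frame of drawer_floor between -0.005 and 0.035 m and angle between marker_3_mid's own z axis and vertical between 1.25 and 1.89 rad and x of marker_4_mid in the frame of drawer_floor between -0.09 and 0.09 m and y of marker_4_mid in the frame of drawer_floor between -0.108 and 0.108 m and z of marker_4_mid in the frame of drawer_floor between -0.005 and 0.035 m and angle between marker_4_mid's own z axis and vertical between 1.25 and 1.89 rad), for 0.2 s.
3. the drawer is pushed fully home, with the markers in it (value of joint drawer below 0.005 m and x of marker_0_mid in the frame of drawer_floor between -0.09 and 0.09 m and y of marker_0_mid in the frame of drawer_floor between -0.108 and 0.108 m and z of marker_0_mid in the frame of drawer_floor between -0.005 and 0.035 m and angle between marker_0_mid's own z axis and vertical between 1.25 and 1.89 rad and x of marker_1_mid in the frame of drawer_floor between -0.09 and 0.09 m and y of marker_1_mid in the frame of drawer_floor between -0.108 and 0.108 m and z of marker_1_mid in the frame of drawer_floor between -0.005 and 0.035 m and angle between marker_1_mid's own z axis and vertical between 1.25 and 1.89 rad and x of marker_2_mid in the frame of drawer_floor between -0.09 and 0.09 m and y of marker_2_mid in the frame of drawer_floor between -0.108 and 0.108 m and z of marker_2_mid in the frame of drawer_floor between -0.005 and 0.035 m and angle between marker_2_mid's own z axis and vertical between 1.25 and 1.89 rad and x of marker_3_mid in the frame of drawer_floor between -0.09 and 0.09 m and y of marker_3_mid in the frame of drawer_floor between -0.108 and 0.108 m and z of marker_3_mid in the frame of drawer_floor between -0.005 and 0.035 m and angle between marker_3_mid's own z axis and vertical between 1.25 and 1.89 rad and x of marker_4_mid in the frame of drawer_floor between -0.09 and 0.09 m and y of marker_4_mid in the frame of drawer_floor between -0.108 and 0.108 m and z of marker_4_mid in the frame of drawer_floor between -0.005 and 0.035 m and angle between marker_4_mid's own z axis and vertical between 1.25 and 1.89 rad), for 0.2 s.
4. the dial's pointer is in line with the index tab (horizontal distance between dial_pointer and index_mark below 0.005 m), for 0.2 s.
At the end, for the whole second after the job is handed in: every marker present lies at rest flat (within 18 degrees) in the drawer, the drawer is home within 5 mm, and the tip of the dial's pointer stands within 5 mm (8 degrees) of the index mark (all of step 3 and horizontal distance between dial_pointer and index_mark below 0.005 m and velocity of joint dial below 0.05 rad/s and linear speed of each of marker_0, marker_1, marker_2, marker_3, marker_4 below 0.03 m/s); the robot touches nothing.
It fails at once if the glue bottle is moved by more than 40 mm (distance of glue_bottle from where it was at the start of the episode above 0.04 m).
It fails at once if the tape measure is moved by more than 40 mm (distance of tape_measure from where it was at the start of the episode above 0.04 m).
It fails at once if the box cutter is moved by more than 40 mm (distance of box_cutter from where it was at the start of the episode above 0.04 m).
It fails at once if the stamp is moved by more than 40 mm (distance of stamp from where it was at the start of the episode above 0.04 m).
Of marker_0, marker_1, marker_2, marker_3, marker_4 only 3 to 5 are there at a start; the rules pass over those that are not, and their reading is None.
Once in a run the grip may slacken for a moment while it holds something.
It also fails if it takes over 210 s, if anything falls off the work surface, if the arm or the gripper's body presses on something with over 40 N, if the wrist force passes 120 N, or if a joint passes its speed limit or range.

## Working session

There is one attempt and no reset: what is moved stays moved. The work goes in short steps, Python scripts to look and compute and a tool call to move; the robot and the scene stay as the last step left them, time stands still between calls to the robot, and variables do not carry over. Pictures are saved under pics/ and viewed, at most 16 in all, crops included, and the job is handed in when it is done.

Besides the shell and the picture viewer there is one more tool, called by a JSON object that holds its "fn" and its "kwargs", one argument or row to a line. send_rows: Moves the arm, as the interface text tells. Its arguments: {"type":"object","properties":{"motion":{"type":"array"},"newtons":{"type":"number"}},"required":["motion"]}

```bash
mkdir -p pics; cat > h.py <<'E'
import numpy as np, cv2
from scipy.spatial.transform import Rotation as R
from workcell import state, read_camera, order
def ray(c,uv):
    p=cv2.undistortPoints(np.array([[uv]],float),np.array(c['K'],float),np.array(c['dist'],float))[0,0]
    d=R.from_quat(c['orientation']).apply([p[0],-p[1],-1.0]); return np.array(c['position'],float),d/np.linalg.norm(d)
def onz(c,uv,z):
    o,d=ray(c,uv); return o+d*(z-o[2])/d[2]
def tri(c1,u1,c2,u2):
    o1,d1=ray(c1,u1);o2,d2=ray(c2,u2)
    t=np.linalg.lstsq(np.c_[d1,-d2],o2-o1,rcond=None)[0]
    a=o1+d1*t[0];b=o2+d2*t[1]; return (a+b)/2,np.linalg.norm(a-b)
def proj(c,P):
    q=R.from_quat(c['orientation']).inv().apply(np.array(P,float)-c['position'])
    q=q*[1,-1,-1]
    return cv2.projectPoints(q.reshape(-1,1,3),np.zeros(3),np.zeros(3),np.array(c['K'],float),np.array(c['dist'],float))[0][:,0]
def delta(p):  # world point (mm) -> tool shift cm
    s=state(); return R.from_quat(s['tcp_rot']).inv().apply(np.array(p,float)-s['eef_pos'])/10
E
python3 - <<'E'
from h import *
import pickle
np.set_printoptions(precision=3,suppress=True)
cs={}
for n in('scene','top'):
    c=read_camera(n);cv2.imwrite(f'pics/{n}0.png',c['frame']);print(n,np.array(c['position']),c['orientation'],c['K'],c['dist']);cs[n]=c
pickle.dump(cs,open('c0.pkl','wb'));print(state())
E
```

```text
scene [-160.908 -315.161  657.733] [ 0.408 -0.247 -0.456  0.751] [[444.608   0.    319.14 ]
 [  0.    444.608 239.92 ]
 [  0.      0.      1.   ]] [-0.005  0.     0.     0.     0.   ]
top [ 383.417   88.213 1094.465] [-0.06   0.079  0.707 -0.7  ] [[449.8     0.    327.783]
 [  0.    449.8   233.06 ]
 [  0.      0.      1.   ]] [-0.108  0.     0.     0.     0.   ]
{'clock': 0.1, 'joints': array([-1.276,  0.399,  0.045,  1.538, -0.019,  1.207, -0.051]), 'qvel': array([ 0.   , -0.001,  0.001, -0.002, -0.   , -0.001,  0.001]), 'tau': array([  0.004, -47.626,   1.37 , -25.495,   0.012,   0.005,  -0.   ]), 'eef_pos': array([249.169, 599.728, 230.371]), 'tcp_rot': array([ 0.196,  0.981, -0.001, -0.   ]), 'wrist_force': array([-0.039,  0.332,  0.16 ]), 'ft_torque': array([ 0.01 , -0.014,  0.028]), 'gripper_force': 0.0, 'finger_gap': 85.27459103432439}
```

View pics/scene0.png

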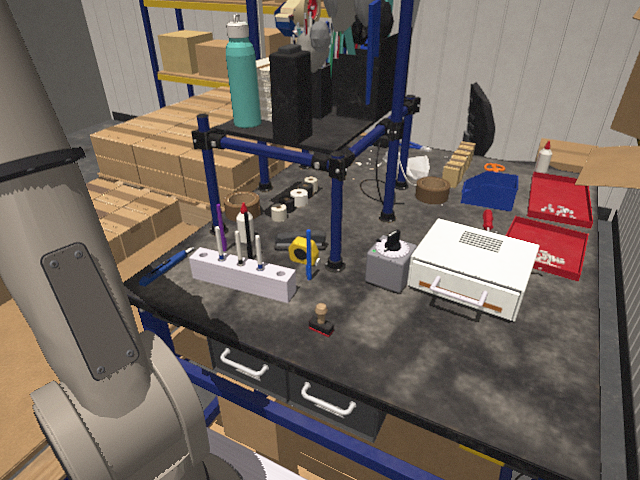

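View pics/top0.png

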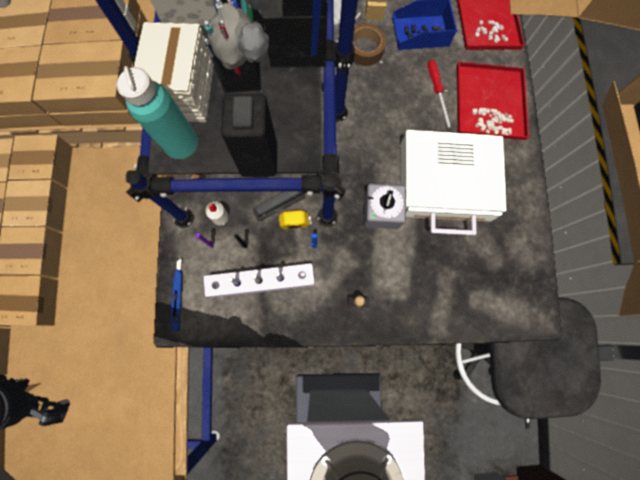

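The scene view shows the rack at about (243,272), with pale pens standing in it. Purple (220,228), black and blue (309,255) pens stand behind it. The unit is at (475,265) and the dial at (393,243). I'll enlarge the rack to tell the pens apart.

```bash
python3 - <<'E'
from h import *
import pickle
cs=pickle.load(open('c0.pkl','rb'))
a=cs['scene']['frame'][190:310,180:335];b=cs['top']['frame'][190:310,180:335]
f=lambda i:cv2.resize(i,None,fx=2.55*2,fy=2.5*2,interpolation=cv2.INTER_CUBIC)[:600]
A=f(a);cv2.imwrite('pics/rackS.png',A)
cv2.imwrite('pics/rackT.png',f(b))
d=np.vstack([cv2.resize(cs['scene']['frame'][215:325,355:545],(760,440),interpolation=cv2.INTER_CUBIC)])
t=cv2.resize(cs['top']['frame'][170:250,345:525],(760,338),interpolation=cv2.INTER_CUBIC)
cv2.imwrite('pics/unit.png',cv2.resize(np.vstack([d,t]),(586,600)))
for n in cs: print(n,proj(cs[n],[[249,600,230],[0,0,0],[500,0,0],[500,300,0]]))
E
```

```text
scene [[ 10.00654165 205.1638357 ]
 [168.09948899 530.89133782]
 [331.15246735 309.37772121]
 [221.18257689 271.18280513]]
top [[ 49.60333108 393.02074816]
 [355.97374829 488.64255077]
 [351.73027591 274.11087425]
 [228.78570467 275.18930165]]
```

View pics/rackS.png

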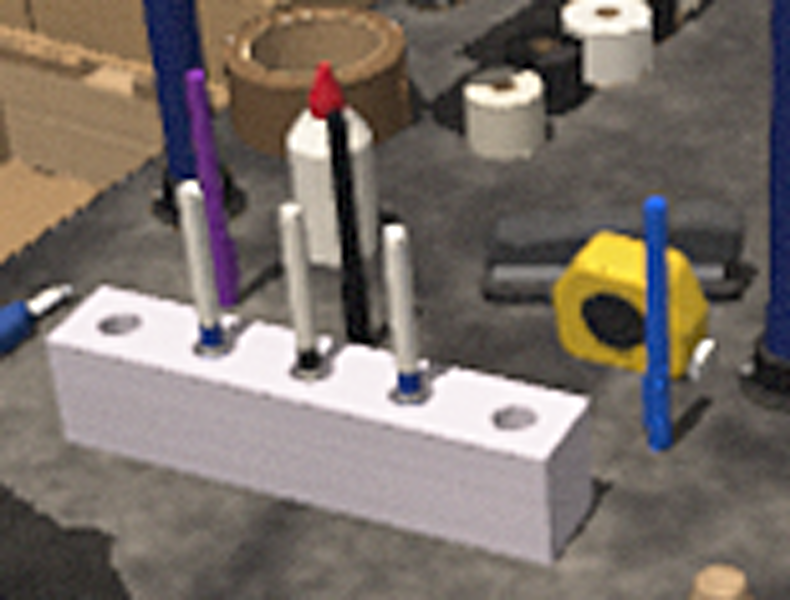

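View pics/rackT.png

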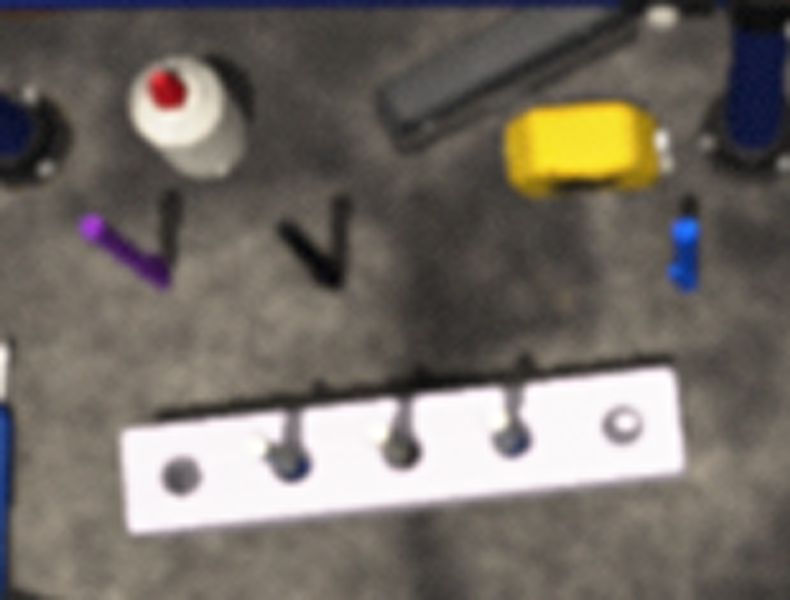

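View pics/unit.png

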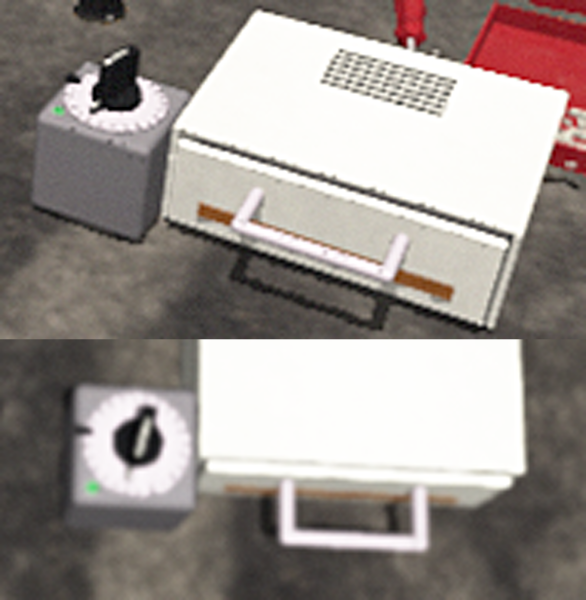

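The rack holds three white-barrelled pens, in wells 2, 3 and 4, with blue, black and blue caps. Their scene tips are at about (217,228), (237,232) and (257,236). The standing pens behind the rack are wholly purple (220,205), black (247,210) and blue (309,230), so they are look-alikes and not in wells. Wells 1 and 5 are empty. The index tab is at the dial's left, at top (370,198).

```bash
python3 - <<'E'
from h import *
import pickle
np.set_printoptions(precision=1,suppress=True)
cs=pickle.load(open('c0.pkl','rb'));S,T=cs['scene'],cs['top']
gS=lambda x,y:(180+x/5.097,190+y/5); uS=lambda x,y:(355+x/3.084,215+y/3.084); uT=lambda x,y:(345+x/3.256,170+(y-339)/3.258)
P={'rackNL':(gS(48,340),gS(128,533)),'rackFL':(gS(103,287),gS(122,430)),'rackFR':(gS(588,400),gS(675,367)),'rackNR':(gS(548,460),gS(683,468)),
'pen1':(gS(189,188),gS(262,440)),'pen2':(gS(291,210),gS(383,432)),'pen3':(gS(396,230),gS(498,420)),
'roofFL':(uS(175,130),uT(200,463)),'roofFR':(uS(512,235),uT(525,472)),'roofBL':(uS(255,12),(405,131)),'roofBR':(uS(568,95),(503,135)),
'hL':(uS(240,230),uT(285,543)),'hR':(uS(390,273),uT(425,545))}
for k,(a,b) in P.items():
    p,e=tri(S,a,T,b);print(k,np.array(a),np.array(b),p,'err',round(e,1))
for w in [(120,325),(212,347),(308,370),(408,394),(515,417)]: print('wellS',onz(S,gS(*w),60))
for w in [(181,475),(288,462),(402,452),(512,440),(622,424)]: print('wellT',onz(T,gS(*w),60))
E
```

```text
rackNL [189.4 258. ] [205.1 296.6] [445.2 341.   60.7] err 1.6
rackFL [200.2 247.4] [203.9 276. ] [491.6 346.3  61. ] err 1.2
rackFR [295.4 270. ] [312.4 263.4] [518.2  96.8  62.1] err 3.4
rackNR [287.5 282. ] [314.  283.6] [472.6  92.   61.8] err 0.4
pen1 [217.1 227.6] [231.4 278. ] [476.8 267.8 146.9] err 4.9
pen2 [237.1 232. ] [255.1 276.4] [480.2 217.  148.2] err 3.5
pen3 [257.7 236. ] [277.7 274. ] [485.5 168.5 149.1] err 1.2
roofFL [411.7 257.2] [406.4 208.1] [ 643.1 -124.9   90.3] err 2.5
roofFR [521.  291.2] [506.2 210.8] [ 632.9 -358.5   91.7] err 8.8
roofBL [437.7 218.9] [405 131] [ 836.1 -131.7   89.5] err 2.2
roofBR [539.2 245.8] [503 135] [ 827.5 -373.9   88.7] err 4.8
hL [432.8 289.6] [432.5 232.6] [ 590.  -190.7   61.8] err 2.5
hR [481.5 303.5] [475.5 233.2] [ 585.7 -291.5   67.9] err 1.4
wellS [471.  319.9  60. ]
wellS [476.3 271.2  60. ]
wellS [481.6 221.9  60. ]
wellS [486.9 172.   60. ]
wellS [494.2 121.4  60. ]
wellT [471.2 318.5  60. ]
wellT [476.9 270.2  60. ]
wellT [481.1 218.7  60. ]
wellT [486.3 169.2  60. ]
wellT [493.2 119.5  60. ]
```

```bash
cat >> h.py <<'E'
def tool(ydir,zdir):
    z=np.array(zdir,float);z/=np.linalg.norm(z);y=np.array(ydir,float);y-=z*(y@z);y/=np.linalg.norm(y)
    return R.from_matrix(np.c_[np.cross(y,z),y,z])
def goal(p,rot=None,grasp=False,frm=None):
    """world TCP (or grasp point) target -> row numbers (cm, rad); frm=(pos,R) pose at the call's start"""
    s=state(); p0,R0=frm or (s['eef_pos'],R.from_quat(s['tcp_rot'])); rot=rot or R0
    p=np.array(p,float)+(rot.apply([0,0,19.]) if grasp else 0)
    d=R0.inv().apply(p-p0)/10; w=(R0.inv()*rot).as_rotvec()
    print(np.round(d,2),np.round(w,3),'|d|',round(np.linalg.norm(d)*10),'deg',round(np.degrees(np.linalg.norm(w)),1)); return p,rot
uy=np.radians(-2.0); UX=np.array([np.cos(uy),np.sin(uy),0]);UY=np.array([-np.sin(uy),np.cos(uy),0]);UZ=np.array([0,0,1.]); UO=np.array([638,-243,0.])
def U(x,y,z): return UO+UX*x+UY*y+UZ*z
def show(): 
    s=state();print('clk',round(s['clock'],1),'tcp',np.round(s['eef_pos'],1),'z',np.round(R.from_quat(s['tcp_rot']).as_matrix()[:,2],2),'y',np.round(R.from_quat(s['tcp_rot']).as_matrix()[:,1],2),'F',np.round(s['wrist_force'],1),'gap',round(s['finger_gap'],1),'gf',round(s['gripper_force'],1),'j',np.round(s['joints'],2))
E
python3 -c "
from h import *
r=tool(UX,[0,0,-1]);a=goal(U(-50,0,150),r);goal(U(-50,0,44),r,frm=a);print(a[0])"
```

```text
[-63.56 -64.65   8.16] [-1.000e-03  1.000e-03  1.212e+00] |d| 910 deg 69.4
[ 0.   0.  10.6] [0. 0. 0.] |d| 106 deg 0.0
[ 588.03045865 -241.25502516  150.        ]
```

{"fn": "send_rows", "kwargs": {
  "motion": [
    [-63.6,-64.7,0,0,0,1.212,0.4],
    [-63.6,-64.7,0,0,0,1.212,0.4],
    [-63.6,-64.7,0,0,0,1.212,0.4],
    [-63.6,-64.7,0,0,0,1.212,0.4],
    [-63.6,-64.7,0,0,0,1.212,0.4],
    [-63.6,-64.7,0,0,0,1.212,0.4],
    [-63.6,-64.7,0,0,0,1.212,0.4],
    [-63.6,-64.7,0,0,0,1.212,0.4]
  ],
  "newtons": 40
}}

```text
clock: 0.9
eef_pos: [399.0, 227.2, 231.1]
tcp_rot: [0.717, 0.697, 0.0, -0.0]
wrist_force: [-0.3, 0.9, 0.9]
finger_gap: 34.1
gripper_force: 0.0
```

```bash
python3 -c "
from h import *
show()
r=tool(UX,[0,0,-1]);a=goal(U(-50,0,150),r)"
```

```text
clk 0.9 tcp [399.  227.2 231.1] z [-0.  0. -1.] y [ 1.   -0.03 -0.  ] F [-0.3  0.9  0.9] gap 34.1 gf 0.0 j [-1.    0.05  0.41  1.98 -0.02  1.11 -0.61]
[-46.28  20.24   8.09] [-0.    -0.     0.006] |d| 512 deg 0.4
```

{"fn": "send_rows", "kwargs": {
  "motion": [
    [-46.3,20.2,8.1,0,0,0,0.4],
    [-46.3,20.2,8.1,0,0,0,0.4],
    [-46.3,20.2,8.1,0,0,0,0.4],
    [-46.3,20.2,8.1,0,0,0,0.4],
    [-46.3,20.2,8.1,0,0,0,0.4],
    [-46.3,20.2,8.1,0,0,0,0.4],
    [-46.3,20.2,8.1,0,0,0,0.4],
    [-46.3,20.2,8.1,0,0,0,0.4]
  ]
}}

```text
clock: 1.7
eef_pos: [548.8, -137.7, 167.3]
tcp_rot: [0.715, 0.699, 0.0, -0.0]
wrist_force: [0.8, 0.3, 0.3]
finger_gap: 34.0
gripper_force: 0.0
```

```bash
python3 -c "
from h import *
show()
r=tool(UX,[0,0,-1]);a=goal(U(-50,0,150),r)"
```

```text
clk 1.7 tcp [ 548.8 -137.7  167.3] z [-0.  0. -1.] y [ 1.   -0.02 -0.  ] F [0.8 0.3 0.3] gap 34.0 gf 0.0 j [-0.36  0.37  0.67  1.83 -0.27  1.03  0.39]
[-10.26   4.15   1.72] [-0.    -0.     0.013] |d| 112 deg 0.7
```

{"fn": "send_rows", "kwargs": {
  "motion": [
    [-10.3,4.1,1.7,0,0,0.013,0.4],
    [-10.3,4.1,1.7,0,0,0.013,0.4],
    [-10.3,4.1,1.7,0,0,0.013,0.4],
    [-10.3,4.1,1.7,0,0,0.013,0.4]
  ]
}}

```text
clock: 2.1
eef_pos: [586.2, -242.9, 150.0]
tcp_rot: [0.721, 0.693, -0.001, -0.0]
wrist_force: [0.5, 0.6, -0.4]
finger_gap: 34.0
gripper_force: 0.0
```

```bash
python3 - <<'E'
from h import *
show()
r=tool(UX,[0,0,-1]);a=goal(U(-50,0,44),r)
c=read_camera('scene');T=read_camera('top')
cv2.imwrite('pics/h1.png',np.hstack([cv2.resize(c['frame'][200:340,360:540],(400,311)),cv2.resize(T['frame'][150:290,360:540],(400,311))]))
E
```

```text
clk 2.1 tcp [ 586.2 -242.9  150. ] z [-0. -0. -1.] y [ 1.   -0.04 -0.  ] F [ 0.5  0.6 -0.4] gap 34.0 gf 0.0 j [-0.15  0.52  0.65  1.68 -0.35  1.07  0.58]
[ 0.18  0.2  10.6 ] [-0.002  0.001 -0.005] |d| 106 deg 0.3
```

View pics/h1.png

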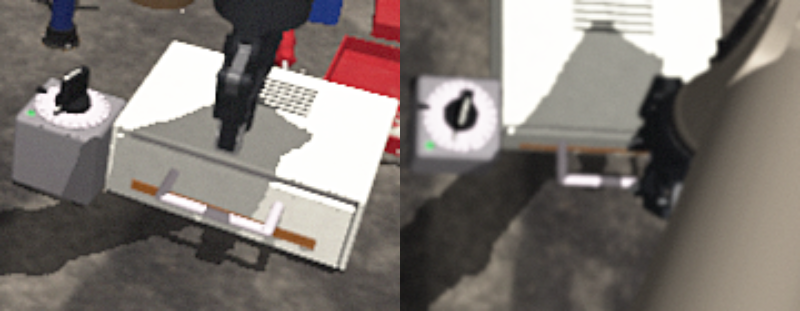

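The gripper stands above the handle bar, in the left crop at about (230,140) with the bar at (225,215). Next I go down, close and pull.

{"fn": "send_rows", "kwargs": {
  "motion": [
    [0.2,0.2,4.0,0,0,0,0.4],
    [0.2,0.2,8.0,0,0,0,0.4],
    [0.2,0.2,10.6,0,0,0,0.4],
    [0.2,0.2,10.6,0,0,0,0.4],
    [0.2,0.2,10.6,0,0,0,0],
    [0.2,0.2,10.6,0,0,0,0],
    [0.2,0.2,10.6,0,0,0,0],
    [0.2,0.2,10.6,0,0,0,0]
  ],
  "newtons": 40
}}

```text
clock: 3.0
eef_pos: [591.2, -237.5, 47.1]
tcp_rot: [0.72, 0.694, 0.002, 0.001]
wrist_force: [0.5, 3.1, 5.8]
finger_gap: 8.3
gripper_force: 39.6
```

```bash
python3 -c "
from h import *
show()
r=tool(UX,[0,0,-1]);a=goal(state()['eef_pos']-168*UX)"
```

```text
clk 3.0 tcp [ 591.2 -237.5   47.1] z [ 0.  0. -1.] y [ 1.   -0.04  0.  ] F [0.5 3.1 5.8] gap 8.3 gf 39.6 j [-0.1   0.64  0.58  1.75 -0.44  0.88  0.64]
[-1.00e-02 -1.68e+01 -7.00e-02] [0. 0. 0.] |d| 168 deg 0.0
```

{"fn": "send_rows", "kwargs": {
  "motion": [
    [0,-2,0,0,0,0,0],
    [0,-5,0,0,0,0,0],
    [0,-8,0,0,0,0,0],
    [0,-11,0,0,0,0,0],
    [0,-13.5,0,0,0,0,0],
    [0,-15.5,0,0,0,0,0],
    [0,-16.4,0,0,0,0,0],
    [0,-16.4,0,0,0,0,0]
  ]
}}

```text
clock: 3.8
eef_pos: [428.6, -228.3, 47.0]
tcp_rot: [0.719, 0.695, 0.005, -0.0]
wrist_force: [3.3, 12.0, 11.6]
finger_gap: 8.2
gripper_force: 41.7
```

```bash
python3 -c "
from h import *
show()"
```

```text
clk 3.8 tcp [ 428.6 -228.3   47. ] z [ 0.01  0.01 -1.  ] y [ 1.   -0.03  0.01] F [ 3.3 12.  11.6] gap 8.2 gf 41.7 j [-0.12  0.41  0.64  2.11 -0.38  0.72  0.73]
```

{"fn": "send_rows", "kwargs": {
  "motion": [
    [0,-16.6,0,0,0,0,0.4],
    [0,0,0,0,0,0,0.4],
    [0,0,0,0,0,0,0.4],
    [0,0,-3,0,0,0,0.4],
    [0,0,-8,0,0,0,0.4],
    [0,0,-13,0,0,0,0.4],
    [0,0,-17,0,0,0,0.4]
  ]
}}

```text
clock: 4.5
eef_pos: [424.6, -233.8, 217.6]
tcp_rot: [0.72, 0.694, 0.0, 0.001]
wrist_force: [0.8, 0.1, 0.0]
finger_gap: 34.1
gripper_force: 0.0
```

```bash
python3 -c "
from h import *
show()"
```

```text
clk 4.5 tcp [ 424.6 -233.8  217.6] z [ 0. -0. -1.] y [ 1.   -0.04  0.  ] F [0.8 0.1 0. ] gap 34.1 gf 0.0 j [-0.3   0.15  0.79  1.95 -0.12  1.09  0.5 ]
```

```bash
python3 - <<'E'
from h import *
c=read_camera('scene');T=read_camera('top')
cv2.imwrite('pics/d1.png',np.hstack([cv2.resize(c['frame'][190:390,340:560],(400,364)),cv2.resize(T['frame'][120:320,340:560],(400,364))]))
E
```

```text
(no output)
```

View pics/d1.png

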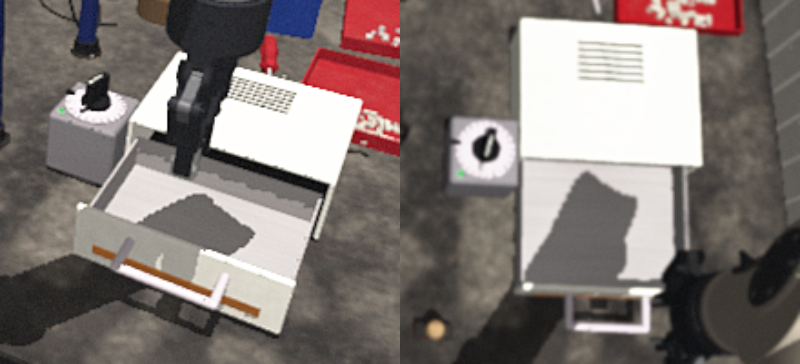

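The drawer is open, empty and has no look-alikes in it. The handle bar is at crop-right (570–648,328) and crop-left (117–222, 265–302). I'll use the shadow corners on the floor to measure the floor height.

```bash
python3 - <<'E'
from h import *
np.set_printoptions(precision=1,suppress=True)
S=read_camera('scene');T=read_camera('top')
a=lambda x,y:(340+x/1.818,190+y/1.82);b=lambda x,y:(340+(x-400)/1.818,120+y/1.82)
for n,p,q in [('hL',(117,265),(570,328)),('hR',(222,302),(648,329)),('sh1',(207,195),(587,172)),('sh2',(253,232),(637,198)),('panelL',(80,206),(521,290)),('panelR',(294,285),(668,291))]:
    P,e=tri(S,a(*p),T,b(*q));print(n,P,e,'unit',(P-UO)@np.c_[UX,UY,UZ])
# wider handle-grasp pose, gap position of the dial etc. later; next: pen approach
E
```

```text
hL [ 430.4 -182.    67. ] 0.8874116031870036 unit [-209.6   53.7   67. ]
hR [ 427.7 -285.1   67.7] 4.860224836139912 unit [-208.7  -49.4   67.7]
sh1 [ 644.5 -230.8   16.1] 0.3700304328647492 unit [ 6.1 12.4 16.1]
sh2 [ 606.2 -295.7   16.1] 6.609406078829444 unit [-30.  -53.7  16.1]
panelL [ 479.1 -120.5   81.9] 5.635253798071863 unit [-163.1  116.8   81.9]
panelR [ 480.3 -331.2   60.8] 31.04267991701869 unit [-154.5  -93.7   60.8]
```

```bash
cat >> h.py <<'E'
PEN=[np.array([477,269.5,115]),np.array([480.8,219,115]),np.array([486,169.5,115])]
hd=np.radians(6)
def graspR(th=50):
    t=np.radians(th); return tool([-np.sin(hd),np.cos(hd),0],[np.sin(t)*np.cos(hd),np.sin(t)*np.sin(hd),-np.cos(t)])
def layR(th=40):
    t=np.radians(th); return tool(UX,UY*np.sin(t)-UZ*np.cos(t))
E
python3 -c "
from h import *
r=graspR();a=goal(PEN[2]-80*r.as_matrix()[:,2],r,grasp=True);print(a[0]);goal(PEN[2],r,grasp=True,frm=a)"
```

```text
[ 3.978e+01 -1.000e-02  6.170e+00] [-0.74  -0.642 -1.591] |d| 403 deg 107.1
[439.52727374 164.61551965 154.21004419]
[-0.  0.  8.] [0. 0. 0.] |d| 80 deg 0.0
```

{"fn": "send_rows", "kwargs": {
  "motion": [
    [39.8,0,4,-0.74,-0.642,-1.591,0.4],
    [39.8,0,4,-0.74,-0.642,-1.591,0.4],
    [39.8,0,4,-0.74,-0.642,-1.591,0.4],
    [39.8,0,4,-0.74,-0.642,-1.591,0.4],
    [39.8,0,4,-0.74,-0.642,-1.591,0.4],
    [39.8,0,4,-0.74,-0.642,-1.591,0.4],
    [39.8,0,4,-0.74,-0.642,-1.591,0.4],
    [39.8,0,4,-0.74,-0.642,-1.591,0.4]
  ]
}}

```text
clock: 5.5
eef_pos: [438.2, 166.3, 173.4]
tcp_rot: [0.257, 0.92, 0.015, 0.296]
wrist_force: [1.0, -0.2, 0.6]
finger_gap: 34.2
gripper_force: 0.0
```

```bash
python3 -c "
from h import *
show()
r=graspR();a=goal(PEN[2]-80*r.as_matrix()[:,2],r,grasp=True);print(a[0]);goal(PEN[2],r,grasp=True,frm=a)"
```

```text
clk 5.5 tcp [438.2 166.3 173.4] z [ 0.55 -0.12 -0.82] y [0.46 0.87 0.18] F [ 1.  -0.2  0.6] gap 34.2 gf 0.0 j [-0.85 -0.05  0.03  2.37  0.88  0.69 -0.46]
[ 0.86 -0.43  1.68] [-0.263 -0.232 -0.562] |d| 19 deg 38.0
[439.52727374 164.61551965 154.21004419]
[-0.  0.  8.] [0. 0. 0.] |d| 80 deg 0.0
```

{"fn": "send_rows", "kwargs": {
  "motion": [
    [0.9,-0.4,1.7,-0.263,-0.232,-0.562,0.4],
    [0.9,-0.4,1.7,-0.263,-0.232,-0.562,0.4],
    [0.9,-0.4,1.7,-0.263,-0.232,-0.562,0.4],
    [0.9,-0.4,1.7,-0.263,-0.232,-0.562,0.4],
    [0.9,-0.4,1.7,-0.263,-0.232,-0.562,0.4],
    [0.9,-0.4,1.7,-0.263,-0.232,-0.562,0.4]
  ]
}}

```text
clock: 6.1
eef_pos: [448.6, 165.1, 159.2]
tcp_rot: [0.129, 0.926, 0.011, 0.354]
wrist_force: [0.2, 0.3, 0.0]
finger_gap: 34.2
gripper_force: 0.0
```

```bash
python3 -c "
from h import *
show()
r=graspR();a=goal(PEN[2]-80*r.as_matrix()[:,2],r,grasp=True);goal(PEN[2],r,grasp=True)"
```

```text
clk 6.1 tcp [448.6 165.1 159.2] z [ 0.66 -0.07 -0.75] y [0.23 0.97 0.11] F [0.2 0.3 0. ] gap 34.2 gf 0.0 j [ 0.06 -0.01 -0.88  2.46  1.25  0.59 -0.58]
[ 0.96 -0.31 -0.22] [-0.165 -0.134 -0.316] |d| 10 deg 21.8
[0.12 1.15 7.6 ] [-0.165 -0.134 -0.316] |d| 77 deg 21.8
```

```bash
python3 -c "
from h import *
r=graspR();a=goal(PEN[2]+[0,0,75],r,grasp=True);goal(PEN[2],r,grasp=True,frm=a)"
```

```text
[-4.78  1.98  1.99] [-0.165 -0.134 -0.316] |d| 55 deg 21.8
[5.75 0.   4.82] [0. 0. 0.] |d| 75 deg 0.0
```

{"fn": "send_rows", "kwargs": {
  "motion": [
    [-4.8,0,0,0,0,0,0.4],
    [-4.8,2.0,2.0,-0.165,-0.134,-0.316,0.4],
    [-4.8,2.0,2.0,-0.165,-0.134,-0.316,0.4],
    [-4.8,2.0,2.0,-0.165,-0.134,-0.316,0.4],
    [-4.8,2.0,2.0,-0.165,-0.134,-0.316,0.4],
    [-4.8,2.0,2.0,-0.165,-0.134,-0.316,0.4]
  ]
}}

```text
clock: 6.7
eef_pos: [508.4, 176.4, 182.2]
tcp_rot: [-0.043, 0.908, 0.021, 0.417]
wrist_force: [-1.9, -0.6, -0.9]
finger_gap: 34.3
gripper_force: 0.0
```

```bash
python3 -c "
from h import *
show()
r=graspR();a=goal(PEN[2]+[0,0,75],r,grasp=True);goal(PEN[2],r,grasp=True)"
```

```text
clk 6.7 tcp [508.4 176.4 182.2] z [ 0.76  0.07 -0.65] y [-0.1  1.   0. ] F [-1.9 -0.6 -0.9] gap 34.3 gf 0.0 j [ 0.65  0.07 -1.34  2.46  1.81  0.5  -0.63]
[ 0.88 -0.46 -0.35] [-0.006 -0.011 -0.007] |d| 11 deg 0.8
[ 6.57 -0.48  4.54] [-0.006 -0.011 -0.007] |d| 80 deg 0.8
```

```bash
cat >> h.py <<'E'
def graspR(th=50):
    t=np.radians(th); return tool([1,0,0],[0,-np.sin(t),-np.cos(t)])
E
python3 -c "
from h import *
r=graspR();s=state();a=goal(PEN[0]+[0,0,130],r,grasp=True);print(a[0]);goal([508,176,245])"
```

```text
[-2.28  8.13 -5.08] [ 1.272 -0.01   1.077] |d| 99 deg 95.5
[477.         254.94515558 232.78703542]
[-4.74 -0.02 -4.12] [0. 0. 0.] |d| 63 deg 0.0
```

{"fn": "send_rows", "kwargs": {
  "motion": [
    [-4.7,0,-4.1,0,0,0,0.4],
    [-4.7,0,-5,0.15,0,0.13,0.4],
    [-2.3,8.1,-5.1,1.272,-0.01,1.077,0.4],
    [-2.3,8.1,-5.1,1.272,-0.01,1.077,0.4],
    [-2.3,8.1,-5.1,1.272,-0.01,1.077,0.4],
    [-2.3,8.1,-5.1,1.272,-0.01,1.077,0.4],
    [-2.3,8.1,-5.1,1.272,-0.01,1.077,0.4],
    [-2.3,8.1,-5.1,1.272,-0.01,1.077,0.4]
  ]
}}

```text
clock: 7.5
eef_pos: [476.4, 255.4, 231.9]
tcp_rot: [0.278, 0.866, -0.13, 0.396]
wrist_force: [2.1, 0.5, 0.0]
finger_gap: 34.0
gripper_force: 0.0
```

```bash
python3 -c "
from h import *
show()
r=graspR();s=state();a=goal(PEN[0]+[0,0,130],r,grasp=True)"
```

```text
clk 7.5 tcp [476.4 255.4 231.9] z [ 0.61 -0.44 -0.65] y [ 0.58  0.81 -0.  ] F [2.1 0.5 0. ] gap 34.0 gf 0.0 j [-0.12  0.45 -1.16  2.02  1.18  1.57 -0.8 ]
[-0.12 -0.   -0.  ] [ 0.719 -0.01   0.617] |d| 1 deg 54.3
```

{"fn": "send_rows", "kwargs": {
  "motion": [
    [0,0,0,0.719,-0.01,0.617,0.4],
    [0,0,0,0.719,-0.01,0.617,0.4],
    [0,0,0,0.719,-0.01,0.617,0.4],
    [0,0,0,0.719,-0.01,0.617,0.4],
    [0,0,0,0.719,-0.01,0.617,0.4],
    [0,0,0,0.719,-0.01,0.617,0.4],
    [0,0,0,0.719,-0.01,0.617,0.4],
    [0,0,0,0.719,-0.01,0.617,0.4]
  ]
}}

```text
clock: 8.3
eef_pos: [479.0, 253.5, 232.6]
tcp_rot: [0.642, 0.64, -0.298, 0.299]
wrist_force: [-0.0, -0.0, 0.5]
finger_gap: 34.2
gripper_force: 0.0
```

```bash
python3 -c "
from h import *
show()
r=graspR();s=state();a=goal(PEN[0]+[0,0,70],r,grasp=True);goal(PEN[0],r,grasp=True)"
```

```text
clk 8.3 tcp [479.  253.5 232.6] z [ 0.   -0.77 -0.64] y [ 1. -0.  0.] F [-0.  -0.   0.5] gap 34.2 gf 0.0 j [-0.39  0.69 -0.76  1.5   0.78  1.98 -1.24]
[ 4.67 -0.22  3.73] [ 0.001 -0.001 -0.003] |d| 60 deg 0.2
[10.03 -0.24  8.23] [ 0.001 -0.001 -0.003] |d| 130 deg 0.2
```

```bash
python3 -c "
from h import *
r=graspR(40);s=state();a=goal(PEN[0]+[0,0,65],r,grasp=True);goal(PEN[0],r,grasp=True)"
```

```text
[ 5.38 -0.22  4.02] [ 0.001  0.174 -0.003] |d| 67 deg 10.0
[10.36 -0.24  8.21] [ 0.001  0.174 -0.003] |d| 132 deg 10.0
```

{"fn": "send_rows", "kwargs": {
  "motion": [
    [5.4,-0.2,4.0,0,0.174,0,0.4],
    [5.4,-0.2,4.0,0,0.174,0,0.4],
    [5.4,-0.2,4.0,0,0.174,0,0.4],
    [7.0,-0.2,5.4,0,0.174,0,0.4],
    [8.7,-0.2,6.8,0,0.174,0,0.4],
    [10.4,-0.2,8.2,0,0.174,0,0.4],
    [10.4,-0.2,8.2,0,0.174,0,0.4]
  ]
}}

```text
clock: 9.0
eef_pos: [475.3, 258.1, 98.3]
tcp_rot: [0.663, 0.665, -0.242, 0.242]
wrist_force: [-0.0, -0.2, 0.4]
finger_gap: 33.8
gripper_force: 0.0
```

```bash
python3 - <<'E'
from h import *
show()
r=graspR(40);goal(PEN[0],r,grasp=True)
c=read_camera('scene');T=read_camera('top')
cv2.imwrite('pics/p1.png',np.hstack([cv2.resize(c['frame'][170:310,170:330],(400,350)),cv2.resize(T['frame'][200:340,180:340],(400,350))]))
E
```

```text
clk 9.0 tcp [475.3 258.1  98.3] z [ 0.   -0.64 -0.77] y [ 1.  0. -0.] F [-0.  -0.2  0.4] gap 33.8 gf 0.0 j [-0.33  0.77 -0.77  1.64  0.79  1.67 -1.35]
[-0.2   0.17 -0.11] [0.001 0.001 0.002] |d| 3 deg 0.2
```

View pics/p1.png

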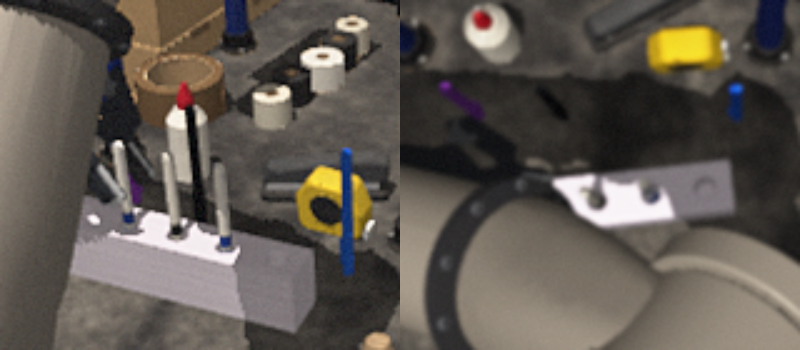

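The pen stands between the fingers, at crop-left (120,170). Close and lift 12 cm.

{"fn": "send_rows", "kwargs": {
  "motion": [
    [0,0,0,0,0,0,0],
    [0,0,0,0,0,0,0],
    [0,0,0,0,0,0,0],
    [-1.3,0,-1.5,0,0,0,0],
    [-3.2,0,-3.8,0,0,0,0],
    [-5.4,0,-6.5,0,0,0,0],
    [-7.7,0,-9.2,0,0,0,0],
    [-8.4,0,-10,0,0,0,0]
  ],
  "newtons": 60
}}

```text
clock: 9.9
eef_pos: [476.8, 260.5, 238.0]
tcp_rot: [0.666, 0.664, -0.236, 0.243]
wrist_force: [0.4, 0.3, -0.0]
finger_gap: 8.8
gripper_force: 58.5
```

```bash
python3 - <<'E'
from h import *
show()
a=goal(U(-115,-30,200),layR(45),grasp=True);print(a[0])
goal(U(-115,-30,52),layR(45),grasp=True,frm=a)
E
```

```text
clk 9.9 tcp [476.8 260.5 238. ] z [ 0.01 -0.64 -0.77] y [1.   0.   0.01] F [ 0.4  0.3 -0. ] gap 8.8 gf 58.5 j [-0.3   0.61 -0.82  1.54  0.72  1.84 -1.22]
[-36.47   4.46  36.87] [0.01  1.476 0.04 ] |d| 521 deg 84.6
[ 522.49194574 -255.5414381   186.56497116]
[-10.47   0.    10.47] [0. 0. 0.] |d| 148 deg 0.0
```

{"fn": "send_rows", "kwargs": {
  "motion": [
    [-3.2,0,-3.9,0,0,0,0],
    [-8,0.5,0,0,0.15,0,0],
    [-39.7,4.5,33,0.01,1.476,0.04,0],
    [-39.7,4.5,33,0.01,1.476,0.04,0],
    [-39.7,4.5,33,0.01,1.476,0.04,0],
    [-39.7,4.5,33,0.01,1.476,0.04,0],
    [-39.7,4.5,33,0.01,1.476,0.04,0],
    [-39.7,4.5,33,0.01,1.476,0.04,0]
  ]
}}

```text
clock: 10.7
eef_pos: [502.8, -45.2, 257.7]
tcp_rot: [0.708, 0.697, 0.082, -0.082]
wrist_force: [2.2, 0.3, -0.7]
finger_gap: 8.7
gripper_force: 58.7
```

```bash
python3 - <<'E'
from h import *
show()
a=goal(U(-115,-30,200),layR(45),grasp=True);print(a[0])
E
```

```text
clk 10.7 tcp [502.8 -45.2 257.7] z [ 0.    0.23 -0.97] y [ 1.   -0.01 -0.  ] F [ 2.2  0.3 -0.7] gap 8.7 gf 58.7 j [ 0.89  0.21 -0.84  1.81 -0.08  1.2   0.07]
[-22.07   2.3    2.08] [-0.012  0.553  0.017] |d| 223 deg 31.7
[ 522.49194574 -255.5414381   186.56497116]
```

{"fn": "send_rows", "kwargs": {
  "motion": [
    [-22.1,2.3,2.1,-0.012,0.553,0.017,0],
    [-22.1,2.3,2.1,-0.012,0.553,0.017,0],
    [-22.1,2.3,2.1,-0.012,0.553,0.017,0],
    [-22.1,2.3,2.1,-0.012,0.553,0.017,0],
    [-22.1,2.3,2.1,-0.012,0.553,0.017,0],
    [-22.1,2.3,2.1,-0.012,0.553,0.017,0],
    [-22.1,2.3,2.1,-0.012,0.553,0.017,0]
  ]
}}

```text
clock: 11.4
eef_pos: [521.3, -255.4, 184.8]
tcp_rot: [0.666, 0.64, 0.273, -0.267]
wrist_force: [0.8, 0.2, 0.5]
finger_gap: 8.7
gripper_force: 58.6
```

```bash
python3 - <<'E'
from h import *
show()
a=goal(U(-115,-30,52),layR(45),grasp=True);print(a[0])
c=read_camera('scene');T=read_camera('top')
cv2.imwrite('pics/p2.png',np.hstack([cv2.resize(c['frame'][170:370,340:560],(400,364)),cv2.resize(T['frame'][120:320,340:560],(400,364))]))
E
```

```text
clk 11.4 tcp [ 521.3 -255.4  184.8] z [ 0.02  0.71 -0.71] y [ 1.   -0.04 -0.01] F [0.8 0.2 0.5] gap 8.7 gf 58.6 j [ 1.17  0.73 -0.72  1.49 -0.23  1.46  0.53]
[-10.34   0.21  10.34] [-0.002  0.001 -0.006] |d| 146 deg 0.4
[ 522.49194574 -255.5414381    38.56497116]
```

View pics/p2.png

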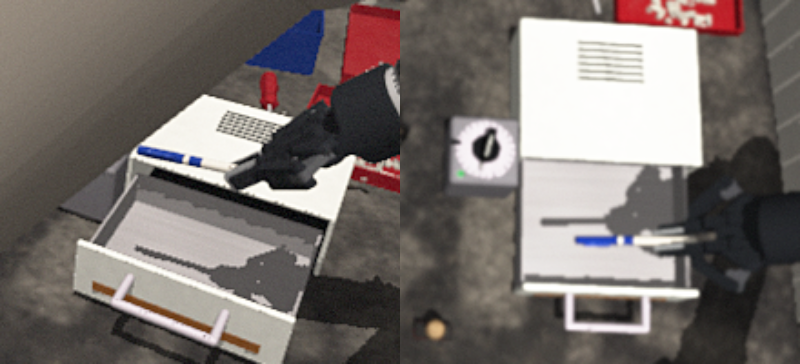

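The pen is held level: crop-left cap (140,150), grip (240,175). Lower, release and rise.

{"fn": "send_rows", "kwargs": {
  "motion": [
    [-2.3,0.2,4.4,0,0,0,0],
    [-5.3,0.2,7.4,0,0,0,0],
    [-8,0.2,10.1,0,0,0,0],
    [-9.3,0.2,11.4,0,0,0,0],
    [-9.3,0.2,11.4,0,0,0,0],
    [-9.3,0.2,11.4,0,0,0,0.3],
    [-9.3,0.2,11.4,0,0,0,0.3],
    [-9.3,0.2,11.4,0,0,0,0.3]
  ]
}}

```text
clock: 12.3
eef_pos: [528.0, -240.3, 43.3]
tcp_rot: [0.666, 0.641, 0.276, -0.263]
wrist_force: [6.1, -1.4, 8.5]
finger_gap: 26.1
gripper_force: 0.0
```

{"fn": "send_rows", "kwargs": {
  "motion": [
    [2,0,-2,0,0,0,0.3],
    [5,0,-5,0,0,0,0.3],
    [8.5,0,-8.5,0,0,0,0.3],
    [12,0,-12,0,0,0,0.4],
    [14,0,-14,0,0,0,0.4]
  ]
}}

```text
clock: 12.8
eef_pos: [525.6, -239.3, 242.2]
tcp_rot: [0.666, 0.643, 0.273, -0.264]
wrist_force: [-0.0, -0.5, 0.5]
finger_gap: 34.2
gripper_force: 0.0
```

```bash
python3 - <<'E'
from h import *
show()
r=graspR(40);a=goal(PEN[1]+[0,0,110],r,grasp=True);print(a[0])
T=read_camera('top');f=T['frame'][120:320,340:560];h=cv2.cvtColor(T['frame'],cv2.COLOR_BGR2HSV)
m=cv2.inRange(h,(105,120,60),(130,255,255));m[:200]=0;m[300:]=0;m[:,:400]=0;m[:,510:]=0
ys,xs=np.nonzero(m);print(len(xs),xs.min(),xs.max(),ys.min(),ys.max())
for q in [(xs.min(),ys.mean()),(xs.max(),ys.mean())]: print((onz(T,q,21)-UO)@np.c_[UX,UY,UZ])
E
```

```text
clk 12.8 tcp [ 525.6 -239.3  242.2] z [ 0.02  0.7  -0.71] y [ 1.   -0.03 -0.  ] F [-0.  -0.5  0.5] gap 34.2 gf 0.0 j [ 1.17  0.66 -0.75  1.47 -0.27  1.52  0.48]
[29.39 -6.03 33.46] [ 1.000e-03 -1.477e+00 -3.800e-02] |d| 449 deg 84.6
[480.8        206.78703542 210.44515558]
62 414 438 260 262
[-113.38715053   88.43814283   21.        ]
[-112.06847029   29.1099949    21.        ]
```

{"fn": "send_rows", "kwargs": {
  "motion": [
    [29.4,-6,33.5,0,-1.477,-0.038,0.4],
    [29.4,-6,33.5,0,-1.477,-0.038,0.4],
    [29.4,-6,33.5,0,-1.477,-0.038,0.4],
    [29.4,-6,33.5,0,-1.477,-0.038,0.4],
    [29.4,-6,33.5,0,-1.477,-0.038,0.4],
    [29.4,-6,33.5,0,-1.477,-0.038,0.4],
    [29.4,-6,33.5,0,-1.477,-0.038,0.4],
    [29.4,-6,33.5,0,-1.477,-0.038,0.4]
  ]
}}

```text
clock: 13.65
eef_pos: [487.5, 126.8, 213.3]
tcp_rot: [0.701, 0.694, -0.119, 0.113]
wrist_force: [1.0, -0.3, 0.1]
finger_gap: 34.4
gripper_force: 0.0
```

```bash
python3 - <<'E'
from h import *
show()
r=graspR(40);a=goal(PEN[1]+[0,0,110],r,grasp=True)
E
```

```text
clk 13.7 tcp [487.5 126.8 213.3] z [-0.01 -0.32 -0.95] y [ 1.   -0.01 -0.01] F [ 1.  -0.3  0.1] gap 34.4 gf 0.0 j [ 0.17  0.34 -0.85  1.82  0.51  1.36 -0.87]
[ 7.65 -0.77 -2.31] [-0.011 -0.368 -0.008] |d| 80 deg 21.1
```

{"fn": "send_rows", "kwargs": {
  "motion": [
    [7.6,-0.8,-2.3,-0.011,-0.368,-0.008,0.4],
    [7.6,-0.8,-2.3,-0.011,-0.368,-0.008,0.4],
    [7.6,-0.8,-2.3,-0.011,-0.368,-0.008,0.4],
    [7.6,-0.8,-2.3,-0.011,-0.368,-0.008,0.4],
    [7.6,-0.8,-2.3,-0.011,-0.368,-0.008,0.4]
  ]
}}

```text
clock: 14.15
eef_pos: [480.4, 205.1, 209.0]
tcp_rot: [0.664, 0.667, -0.242, 0.237]
wrist_force: [0.1, -0.2, 0.4]
finger_gap: 34.2
gripper_force: 0.0
```

```bash
python3 - <<'E'
from h import *
show()
r=graspR(40);a=goal(PEN[1],r,grasp=True)
E
```

```text
clk 14.2 tcp [480.4 205.1 209. ] z [-0.   -0.64 -0.77] y [ 1.    0.   -0.01] F [ 0.1 -0.2  0.4] gap 34.2 gf 0.0 j [-0.23  0.57 -0.78  1.65  0.72  1.74 -1.17]
[7.04 0.12 8.26] [-0.005 -0.008  0.006] |d| 109 deg 0.6
```

{"fn": "send_rows", "kwargs": {
  "motion": [
    [2.1,0.1,2.5,0,0,0,0.4],
    [4.2,0.1,4.9,0,0,0,0.4],
    [6,0.1,7,0,0,0,0.4],
    [7,0.1,8.3,0,0,0,0.4],
    [7,0.1,8.3,0,0,0,0.4],
    [7,0.1,8.3,0,0,0,0],
    [7,0.1,8.3,0,0,0,0],
    [7,0.1,8.3,0,0,0,0]
  ],
  "newtons": 60
}}

```text
clock: 14.95
eef_pos: [481.9, 206.2, 101.4]
tcp_rot: [0.665, 0.666, -0.241, 0.237]
wrist_force: [0.6, 0.7, 4.7]
finger_gap: 9.0
gripper_force: 58.3
```

```bash
python3 - <<'E'
from h import *
show()
E
```

```text
clk 14.9 tcp [481.9 206.2 101.4] z [-0.   -0.64 -0.77] y [ 1.   -0.   -0.01] F [0.6 0.7 4.7] gap 9.0 gf 58.3 j [-0.26  0.71 -0.74  1.72  0.78  1.61 -1.29]
```

{"fn": "send_rows", "kwargs": {
  "motion": [
    [-1.3,0,-1.5,0,0,0,0],
    [-3.2,0,-3.8,0,0,0,0],
    [-5.4,0,-6.5,0,0,0,0],
    [-7.7,0,-9.2,0,0,0,0],
    [-10,0,-12,0,0,0,0],
    [-12,0,-14.3,0,0,0,0],
    [-12,0,-14.3,0,0,0,0]
  ]
}}

```text
clock: 15.65
eef_pos: [482.8, 206.6, 292.0]
tcp_rot: [0.666, 0.666, -0.238, 0.237]
wrist_force: [0.4, 0.4, -0.7]
finger_gap: 9.3
gripper_force: 58.5
```

```bash
python3 - <<'E'
from h import *
show()
a=goal(U(-88,-15,230),layR(45),grasp=True);print(a[0])
E
```

```text
clk 15.7 tcp [482.8 206.6 292. ] z [-0.   -0.63 -0.77] y [ 1.  0. -0.] F [ 0.4  0.4 -0.7] gap 9.3 gf 58.5 j [-0.21  0.49 -0.8   1.56  0.69  1.85 -1.08]
[-29.92   6.72  34.2 ] [-0.003  1.471  0.038] |d| 459 deg 84.3
[ 549.99899052 -241.49286211  216.56497116]
```

{"fn": "send_rows", "kwargs": {
  "motion": [
    [-29.9,6.7,34.2,0,1.471,0.038,0],
    [-29.9,6.7,34.2,0,1.471,0.038,0],
    [-29.9,6.7,34.2,0,1.471,0.038,0],
    [-29.9,6.7,34.2,0,1.471,0.038,0],
    [-29.9,6.7,34.2,0,1.471,0.038,0],
    [-29.9,6.7,34.2,0,1.471,0.038,0],
    [-29.9,6.7,34.2,0,1.471,0.038,0],
    [-29.9,6.7,34.2,0,1.471,0.038,0]
  ]
}}

```text
clock: 16.45
eef_pos: [537.8, -170.6, 227.0]
tcp_rot: [0.698, 0.679, 0.163, -0.16]
wrist_force: [2.0, 0.7, -0.6]
finger_gap: 8.7
gripper_force: 58.8
```

```bash
python3 - <<'E'
from h import *
show()
a=goal(U(-88,-15,170),layR(45),grasp=True)
E
```

```text
clk 16.4 tcp [ 537.8 -170.6  227. ] z [ 0.01  0.44 -0.9 ] y [ 1.   -0.03 -0.  ] F [ 2.   0.7 -0.6] gap 8.7 gf 58.8 j [ 1.01  0.46 -0.72  1.63 -0.15  1.29  0.34]
[-9.45  1.43  3.17] [-0.007  0.325  0.005] |d| 101 deg 18.6
```

{"fn": "send_rows", "kwargs": {
  "motion": [
    [-9.5,1.4,3.2,-0.007,0.325,0.005,0],
    [-9.5,1.4,3.2,-0.007,0.325,0.005,0],
    [-9.5,1.4,3.2,-0.007,0.325,0.005,0],
    [-9.5,1.4,3.2,-0.007,0.325,0.005,0],
    [-9.5,1.4,3.2,-0.007,0.325,0.005,0]
  ]
}}

```text
clock: 16.95
eef_pos: [550.3, -237.9, 156.2]
tcp_rot: [0.664, 0.643, 0.273, -0.266]
wrist_force: [-0.4, 1.1, 1.1]
finger_gap: 9.3
gripper_force: 58.7
```

```bash
python3 - <<'E'
from h import *
show()
a=goal(U(-88,-12,60),layR(45),grasp=True)
c=read_camera('scene');T=read_camera('top')
cv2.imwrite('pics/p3.png',np.hstack([cv2.resize(c['frame'][170:370,340:560],(400,364)),cv2.resize(T['frame'][120:320,340:560],(400,364))]))
E
```

```text
clk 16.9 tcp [ 550.3 -237.9  156.2] z [ 0.02  0.71 -0.71] y [ 1.   -0.03 -0.  ] F [-0.4  1.1  1.1] gap 9.3 gf 58.7 j [ 1.11  0.77 -0.71  1.48 -0.23  1.4   0.52]
[-7.78  0.    7.73] [-0.004  0.002  0.   ] |d| 110 deg 0.2
```

View pics/p3.png

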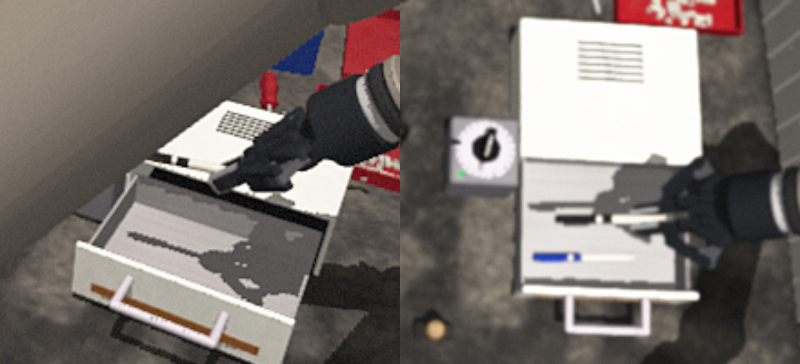

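The first pen (blue cap) lies in the drawer at crop-right (535–635,257). The second (black cap) is held level above it at (555–690,217). Lower and release.

{"fn": "send_rows", "kwargs": {
  "motion": [
    [-2,0,2,0,0,0,0],
    [-4.5,0,4.5,0,0,0,0],
    [-6.8,0,6.8,0,0,0,0],
    [-7.7,0,7.7,0,0,0,0],
    [-7.7,0,7.7,0,0,0,0],
    [-7.7,0,7.7,0,0,0,0.3],
    [-7.7,0,7.7,0,0,0,0.3],
    [-7.7,0,7.7,0,0,0,0.3]
  ]
}}

```text
clock: 17.85
eef_pos: [549.6, -240.6, 46.9]
tcp_rot: [0.665, 0.642, 0.273, -0.265]
wrist_force: [-0.3, -0.9, 0.7]
finger_gap: 25.5
gripper_force: 0.0
```

{"fn": "send_rows", "kwargs": {
  "motion": [
    [2,0,-2,0,0,0,0.3],
    [5,0,-5,0,0,0,0.3],
    [8.5,0,-8.5,0,0,0,0.3],
    [12,0,-12,0,0,0,0.4],
    [14,0,-14,0,0,0,0.4]
  ]
}}

```text
clock: 18.35
eef_pos: [551.2, -239.5, 248.5]
tcp_rot: [0.665, 0.643, 0.274, -0.264]
wrist_force: [0.2, -0.6, -0.4]
finger_gap: 34.2
gripper_force: 0.0
```

```bash
python3 - <<'E'
from h import *
show()
r=graspR(40);a=goal(PEN[2]+[0,0,110],r,grasp=True);print(a[0])
E
```

```text
clk 18.4 tcp [ 551.2 -239.5  248.5] z [ 0.02  0.7  -0.71] y [ 1.   -0.03  0.  ] F [ 0.2 -0.6 -0.4] gap 34.2 gf 0.0 j [ 1.12  0.68 -0.73  1.41 -0.27  1.53  0.46]
[25.37 -7.88 30.42] [ 0.002 -1.478 -0.038] |d| 404 deg 84.7
[486.         157.28703542 210.44515558]
```

{"fn": "send_rows", "kwargs": {
  "motion": [
    [25.4,-7.9,30.4,0,-1.478,-0.038,0.4],
    [25.4,-7.9,30.4,0,-1.478,-0.038,0.4],
    [25.4,-7.9,30.4,0,-1.478,-0.038,0.4],
    [25.4,-7.9,30.4,0,-1.478,-0.038,0.4],
    [25.4,-7.9,30.4,0,-1.478,-0.038,0.4],
    [25.4,-7.9,30.4,0,-1.478,-0.038,0.4],
    [25.4,-7.9,30.4,0,-1.478,-0.038,0.4],
    [25.4,-7.9,30.4,0,-1.478,-0.038,0.4]
  ]
}}

```text
clock: 19.15
eef_pos: [489.1, 128.8, 211.4]
tcp_rot: [0.7, 0.693, -0.123, 0.119]
wrist_force: [1.6, -0.7, -1.6]
finger_gap: 34.1
gripper_force: 0.0
```

```bash
python3 - <<'E'
from h import *
show()
r=graspR(40);a=goal(PEN[2]+[0,0,110],r,grasp=True);goal(PEN[2],r,grasp=True,frm=a)
E
```

```text
clk 19.1 tcp [489.1 128.8 211.4] z [-0.01 -0.34 -0.94] y [ 1.   -0.01 -0.  ] F [ 1.6 -0.7 -1.6] gap 34.1 gf 0.0 j [ 0.13  0.34 -0.82  1.81  0.52  1.37 -0.87]
[ 2.71 -0.34 -0.87] [-0.008 -0.354 -0.008] |d| 29 deg 20.3
[7.07 0.   8.43] [0. 0. 0.] |d| 110 deg 0.0
```

{"fn": "send_rows", "kwargs": {
  "motion": [
    [2.7,-0.3,-0.9,-0.008,-0.354,-0.008,0.4],
    [2.7,-0.3,-0.9,-0.008,-0.354,-0.008,0.4],
    [2.7,-0.3,-0.9,-0.008,-0.354,-0.008,0.4],
    [2.7,-0.3,-0.9,-0.008,-0.354,-0.008,0.4],
    [2.7,-0.3,-0.9,-0.008,-0.354,-0.008,0.4]
  ]
}}

```text
clock: 19.65
eef_pos: [485.9, 156.6, 208.9]
tcp_rot: [0.664, 0.667, -0.242, 0.237]
wrist_force: [-0.0, 0.0, -0.1]
finger_gap: 34.0
gripper_force: 0.0
```

```bash
python3 - <<'E'
from h import *
show()
r=graspR(40);goal(PEN[2],r,grasp=True)
E
```

```text
clk 19.6 tcp [485.9 156.6 208.9] z [-0.   -0.64 -0.77] y [ 1.    0.   -0.01] F [-0.   0.  -0.1] gap 34.0 gf 0.0 j [-0.16  0.52 -0.76  1.72  0.72  1.68 -1.11]
[6.96 0.09 8.31] [-0.004 -0.007  0.006] |d| 108 deg 0.6
```

{"fn": "send_rows", "kwargs": {
  "motion": [
    [2.1,0.1,2.5,0,0,0,0.4],
    [4.2,0.1,4.9,0,0,0,0.4],
    [6,0.1,7,0,0,0,0.4],
    [7,0.1,8.3,0,0,0,0.4],
    [7,0.1,8.3,0,0,0,0.4],
    [7,0.1,8.3,0,0,0,0],
    [7,0.1,8.3,0,0,0,0],
    [7,0.1,8.3,0,0,0,0]
  ],
  "newtons": 60
}}

```text
clock: 20.45
eef_pos: [487.1, 157.8, 101.6]
tcp_rot: [0.664, 0.666, -0.241, 0.239]
wrist_force: [0.6, -0.4, 2.2]
finger_gap: 8.7
gripper_force: 58.3
```

{"fn": "send_rows", "kwargs": {
  "motion": [
    [-1.3,0,-1.5,0,0,0,0],
    [-3.2,0,-3.8,0,0,0,0],
    [-5.4,0,-6.5,0,0,0,0],
    [-7.7,0,-9.2,0,0,0,0],
    [-10,0,-12,0,0,0,0],
    [-12,0,-14.3,0,0,0,0],
    [-12,0,-14.3,0,0,0,0]
  ]
}}

```text
clock: 21.15
eef_pos: [488.0, 158.3, 292.4]
tcp_rot: [0.665, 0.666, -0.238, 0.239]
wrist_force: [-0.0, 0.6, -0.4]
finger_gap: 8.8
gripper_force: 58.5
```

```bash
python3 - <<'E'
from h import *
show()
a=goal(U(-62,-12,230),layR(45),grasp=True);print(a[0])
E
```

```text
clk 21.1 tcp [488.  158.3 292.4] z [ 0.   -0.63 -0.77] y [1. 0. 0.] F [-0.   0.6 -0.4] gap 8.8 gf 58.5 j [-0.14  0.43 -0.77  1.63  0.69  1.79 -1.01]
[-25.93   8.73  31.12] [-0.002  1.473  0.04 ] |d| 414 deg 84.4
[ 576.08785051 -239.40207654  216.56497116]
```

{"fn": "send_rows", "kwargs": {
  "motion": [
    [-25.9,8.7,31.1,0,1.473,0.04,0],
    [-25.9,8.7,31.1,0,1.473,0.04,0],
    [-25.9,8.7,31.1,0,1.473,0.04,0],
    [-25.9,8.7,31.1,0,1.473,0.04,0],
    [-25.9,8.7,31.1,0,1.473,0.04,0],
    [-25.9,8.7,31.1,0,1.473,0.04,0],
    [-25.9,8.7,31.1,0,1.473,0.04,0],
    [-25.9,8.7,31.1,0,1.473,0.04,0]
  ]
}}

```text
clock: 21.95
eef_pos: [571.4, -227.3, 217.2]
tcp_rot: [0.695, 0.675, 0.178, -0.173]
wrist_force: [2.0, -0.5, 1.0]
finger_gap: 8.7
gripper_force: 58.8
```

```bash
python3 - <<'E'
from h import *
show()
a=goal(U(-62,-12,170),layR(45),grasp=True)
E
```

```text
clk 21.9 tcp [ 571.4 -227.3  217.2] z [ 0.01  0.48 -0.88] y [ 1.   -0.03 -0.  ] F [ 2.  -0.5  1. ] gap 8.7 gf 58.8 j [ 0.99  0.58 -0.67  1.48 -0.12  1.36  0.38]
[-3.97  0.51  4.74] [-0.004  0.283  0.005] |d| 62 deg 16.2
```

{"fn": "send_rows", "kwargs": {
  "motion": [
    [-4,0.5,4.7,-0.004,0.283,0.005,0],
    [-4,0.5,4.7,-0.004,0.283,0.005,0],
    [-4,0.5,4.7,-0.004,0.283,0.005,0],
    [-4,0.5,4.7,-0.004,0.283,0.005,0],
    [-4,0.5,4.7,-0.004,0.283,0.005,0]
  ]
}}

```text
clock: 22.45
eef_pos: [577.5, -234.6, 159.1]
tcp_rot: [0.664, 0.645, 0.273, -0.264]
wrist_force: [-0.0, 0.7, 0.5]
finger_gap: 9.0
gripper_force: 58.6
```

```bash
python3 - <<'E'
from h import *
show()
a=goal(U(-62,-12,60),layR(45),grasp=True)
c=read_camera('scene');T=read_camera('top')
cv2.imwrite('pics/p4.png',np.hstack([cv2.resize(c['frame'][170:370,340:560],(400,364)),cv2.resize(T['frame'][120:320,340:560],(400,364))]))
E
```

```text
clk 22.4 tcp [ 577.5 -234.6  159.1] z [ 0.02  0.7  -0.71] y [ 1.   -0.03  0.  ] F [-0.   0.7  0.5] gap 9.0 gf 58.6 j [ 1.06  0.79 -0.69  1.42 -0.23  1.41  0.49]
[-8.25 -0.14  7.67] [-0.003  0.007  0.005] |d| 113 deg 0.5
```

View pics/p4.png

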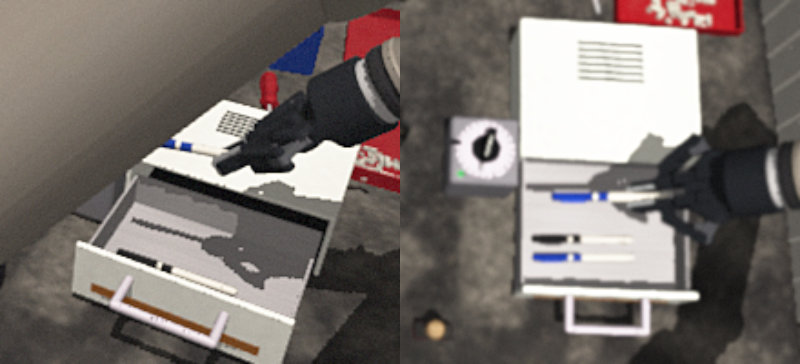

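Two pens (blue cap at 257, black cap at 238) lie flat. The third (blue cap) is level above them at row 197. Lower it with an 8 mm shift away from the cabinet.

{"fn": "send_rows", "kwargs": {
  "motion": [
    [-2,-0.9,2,0,0,0,0],
    [-4.5,-0.9,4.5,0,0,0,0],
    [-6.8,-0.9,6.8,0,0,0,0],
    [-7.9,-0.9,7.7,0,0,0,0],
    [-7.9,-0.9,7.7,0,0,0,0],
    [-7.9,-0.9,7.7,0,0,0,0.3],
    [-7.9,-0.9,7.7,0,0,0,0.3],
    [-7.9,-0.9,7.7,0,0,0,0.3]
  ]
}}

```text
clock: 23.35
eef_pos: [567.0, -239.5, 46.2]
tcp_rot: [0.665, 0.642, 0.273, -0.265]
wrist_force: [0.4, 0.7, 1.3]
finger_gap: 25.8
gripper_force: 0.0
```

{"fn": "send_rows", "kwargs": {
  "motion": [
    [2,0,-2,0,0,0,0.3],
    [5,0,-5,0,0,0,0.3],
    [8.5,0,-8.5,0,0,0,0.2],
    [11,0,-11,0,0,0,0],
    [11,0,-11,0,0,0,0]
  ]
}}

```text
clock: 23.85
eef_pos: [569.9, -238.9, 207.0]
tcp_rot: [0.665, 0.644, 0.274, -0.261]
wrist_force: [0.0, 0.1, -0.6]
finger_gap: -0.2
gripper_force: 0.0
```

```bash
python3 - <<'E'
from h import *
show()
c=read_camera('scene');T=read_camera('top')
cv2.imwrite('pics/p5.png',np.hstack([cv2.resize(c['frame'][170:370,340:560],(400,364)),cv2.resize(T['frame'][120:320,340:560],(400,364))]))
r=tool(UX,[0,0,-1]);a=goal(U(-275,0,170),r);print(a[0])
E
```

```text
clk 23.9 tcp [ 569.9 -238.9  207. ] z [ 0.03  0.7  -0.71] y [ 1.   -0.03  0.01] F [ 0.   0.1 -0.6] gap -0.2 gf 0.0 j [ 1.08  0.74 -0.71  1.41 -0.25  1.47  0.47]
[ -2.34 -20.39   2.16] [-0.002 -0.779 -0.   ] |d| 206 deg 44.6
[ 363.16752257 -233.40263841  170.        ]
```

View pics/p5.png

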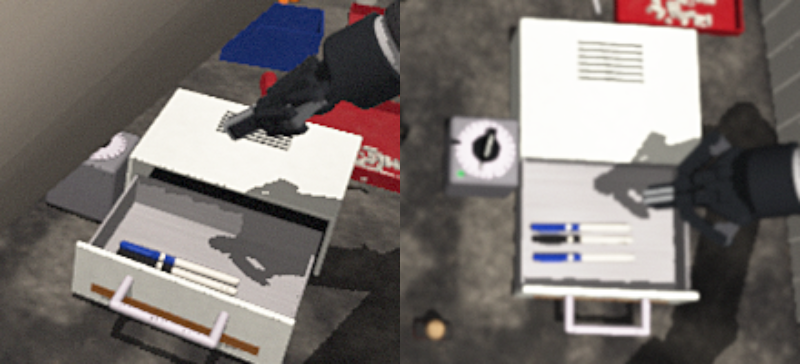

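All three pens lie flat in the drawer, at crop-right rows 227, 239 and 257. Back to the handle to push it home.

```bash
python3 - <<'E'
from h import *
r=tool(UX,[0,0,-1]);a=goal(U(-211,0,150),r);print(a[0])
E
```

```text
[ -3.74 -13.99   3.57] [-0.002 -0.779 -0.   ] |d| 149 deg 44.6
[ 427.1285355 -235.6362062  150.       ]
```

{"fn": "send_rows", "kwargs": {
  "motion": [
    [-3.7,-14,3.6,0,-0.779,0,0.4],
    [-3.7,-14,3.6,0,-0.779,0,0.4],
    [-3.7,-14,3.6,0,-0.779,0,0.4],
    [-3.7,-14,3.6,0,-0.779,0,0.4],
    [-3.7,-14,3.6,0,-0.779,0,0.4],
    [-3.7,-14,3.6,0,-0.779,0,0.4],
    [-3.7,-14,3.6,0,-0.779,0,0.4],
    [-3.7,-14,3.6,0,-0.779,0,0.4]
  ]
}}

```text
clock: 24.75
eef_pos: [425.7, -235.0, 148.2]
tcp_rot: [0.719, 0.695, -0.001, -0.003]
wrist_force: [0.6, -0.8, 0.1]
finger_gap: 34.3
gripper_force: 0.0
```

```bash
python3 - <<'E'
from h import *
show()
r=tool(UX,[0,0,-1]);a=goal(U(-211,0,47),r);print(a[0])
E
```

```text
clk 24.8 tcp [ 425.7 -235.   148.2] z [-0.01  0.   -1.  ] y [ 1.   -0.03 -0.01] F [ 0.6 -0.8  0.1] gap 34.3 gf 0.0 j [ 0.97  0.24 -0.63  1.99  0.17  0.97  0.22]
[-0.1   0.21 10.11] [-0.006 -0.004 -0.   ] |d| 101 deg 0.4
[ 427.1285355 -235.6362062   47.       ]
```

{"fn": "send_rows", "kwargs": {
  "motion": [
    [-0.1,0.2,4,0,0,0,0.4],
    [-0.1,0.2,8,0,0,0,0.4],
    [-0.1,0.2,10.1,0,0,0,0.4],
    [-0.1,0.2,10.1,0,0,0,0.4],
    [-0.1,0.2,10.1,0,0,0,0],
    [-0.1,0.2,10.1,0,0,0,0],
    [-0.1,0.2,10.1,0,0,0,0],
    [-0.1,0.2,10.1,0,0,0,0]
  ],
  "newtons": 40
}}

```text
clock: 25.55
eef_pos: [428.8, -236.5, 48.8]
tcp_rot: [0.72, 0.694, -0.0, -0.001]
wrist_force: [0.9, -2.6, -1.6]
finger_gap: 8.4
gripper_force: 39.0
```

```bash
python3 - <<'E'
from h import *
show()
goal([591.2,-237.5,47])
E
```

```text
clk 25.6 tcp [ 428.8 -236.5   48.8] z [-0.  0. -1.] y [ 1.   -0.04 -0.  ] F [ 0.9 -2.6 -1.6] gap 8.4 gf 39.0 j [ 0.91  0.4  -0.58  2.07  0.31  0.76  0.1 ]
[ 0.48 16.24  0.14] [0. 0. 0.] |d| 162 deg 0.0
```

{"fn": "send_rows", "kwargs": {
  "motion": [
    [0,1,0,0,0,0,0],
    [0,3,0,0,0,0,0],
    [0,5.5,0,0,0,0,0],
    [0,8,0,0,0,0,0],
    [0,10.5,0,0,0,0,0],
    [0,13,0,0,0,0,0],
    [0,15,0,0,0,0,0],
    [0,16,0,0,0,0,0]
  ]
}}

```text
clock: 26.35
eef_pos: [590.1, -245.6, 48.8]
tcp_rot: [0.72, 0.694, -0.002, 0.001]
wrist_force: [-2.7, -6.4, 6.0]
finger_gap: 8.2
gripper_force: 40.4
```

{"fn": "send_rows", "kwargs": {
  "motion": [
    [0,0.3,0,0,0,0,0],
    [0,0.5,0,0,0,0,0],
    [0,0.8,0,0,0,0,0]
  ]
}}

```text
clock: 26.65
eef_pos: [592.9, -245.8, 48.7]
tcp_rot: [0.72, 0.694, -0.005, -0.003]
wrist_force: [-14.1, -4.4, 16.0]
finger_gap: 7.9
gripper_force: 41.4
```

```bash
python3 - <<'E'
from h import *
show()
E
```

```text
clk 26.6 tcp [ 592.9 -245.8   48.7] z [-0.01 -0.   -1.  ] y [ 1.   -0.04 -0.01] F [-14.1  -4.4  16. ] gap 7.9 gf 41.4 j [ 0.71  0.62 -0.54  1.7   0.39  0.94 -0.02]
```

{"fn": "send_rows", "kwargs": {
  "motion": [
    [0,-0.5,0,0,0,0,0.4],
    [0,-0.5,0,0,0,0,0.4],
    [0,-0.5,0,0,0,0,0.4],
    [0,-0.5,-3,0,0,0,0.4],
    [0,-0.5,-8,0,0,0,0.4],
    [0,-0.5,-13,0,0,0,0.4],
    [0,-0.5,-17,0,0,0,0.4]
  ]
}}

```text
clock: 27.35
eef_pos: [592.9, -240.7, 220.3]
tcp_rot: [0.719, 0.695, 0.0, -0.001]
wrist_force: [1.0, -0.1, 0.3]
finger_gap: 34.3
gripper_force: 0.0
```

```bash
python3 - <<'E'
from h import *
show()
c=read_camera('scene');T=read_camera('top')
a=cv2.resize(c['frame'][225:275,365:415],(400,400),interpolation=cv2.INTER_CUBIC);b=cv2.resize(T['frame'][175:235,360:410],(400,480),interpolation=cv2.INTER_CUBIC)
im=np.zeros((580,800,3),np.uint8);im[:400,:400]=a;im[:480,400:]=b
im[400:580,:400]=cv2.resize(c['frame'][200:320,400:540],(400,180));cv2.imwrite('pics/dial.png',im)
E
```

```text
clk 27.4 tcp [ 592.9 -240.7  220.3] z [-0.  0. -1.] y [ 1.   -0.03 -0.  ] F [ 1.  -0.1  0.3] gap 34.3 gf 0.0 j [ 0.76  0.44 -0.61  1.56  0.26  1.22  0.08]
```

View pics/dial.png

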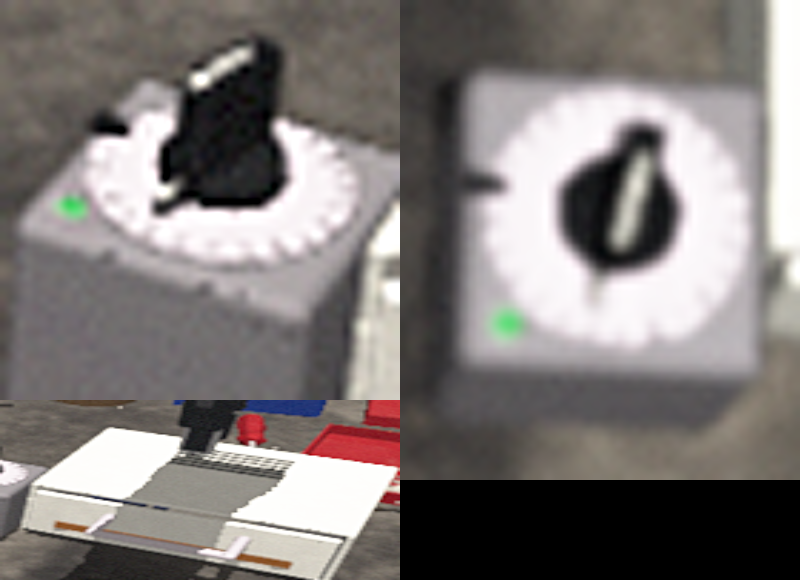

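In the dial crops the pointer's tip lies toward the robot: scene (162,205), top (597,288). The black index tab is at the left: scene (110,125), top (485,183). The drawer panel is shut.

```bash
python3 - <<'E'
from h import *
np.set_printoptions(precision=1,suppress=True)
import pickle
cs=pickle.load(open('c0.pkl','rb'));S,T=cs['scene'],cs['top']
a=lambda x,y:(365+x/8,225+y/8);b=lambda x,y:(360+(x-400)/8,175+y/8)
for n,p,q in [('cen',(221,182),(616,213)),('tip',(162,203),(597,288)),('tab',(110,125),(485,183)),('barA',(197,80),(617,248)),('barB',(257,46),(648,148))]:
    P,e=tri(S,a(*p),T,b(*q));print(n,P,e,'unit',(P-UO)@np.c_[UX,UY,UZ])
c=(onz(T,b(616,213),92)+onz(S,a(221,182),92))/2;print('cen',onz(T,b(616,213),92),onz(S,a(221,182),92))
cT=onz(T,b(616,213),92)
ang=lambda v:np.degrees(np.arctan2(v[1],v[0]))
for n,p,z in [('tip',(597,288),97),('tab',(485,183),94)]: v=onz(T,b(*p),z)-cT;print(n,ang(v),np.linalg.norm(v[:2]))
cS=onz(S,a(221,182),92)
for n,p,z in [('tip',(162,203),99),('tab',(110,125),94)]: v=onz(S,a(*p),z)-cS;print('S',n,ang(v),np.linalg.norm(v[:2]))
v=onz(T,b(648,148),132)-onz(T,b(617,248),132);print('barT',ang(v),np.linalg.norm(v),(onz(T,b(648,148),132)+onz(T,b(617,248),132))/2)
v=onz(S,a(257,46),132)-onz(S,a(197,80),132);print('barS',ang(v),np.linalg.norm(v),(onz(S,a(257,46),132)+onz(S,a(197,80),132))/2)
E
```

```text
cen [657.  -77.7  92.8] 1.7959608329557177 unit [ 13.2 165.9  92.8]
tip [632.8 -69.5  98. ] 3.7543533397963524 unit [-11.3 173.2  98. ]
tab [665.6 -40.   95.6] 0.6307655668776244 unit [ 20.5 203.9  95.6]
barA [635.9 -72.  136.8] 2.243776821835572 unit [ -8.  170.8 136.8]
barB [664.5 -81.  134.9] 0.629189399839079 unit [ 20.8 162.9 134.9]
cen [657.6 -78.6  92. ] [657.4 -76.6  92. ]
tip 162.9655313907938 24.72451196888005
tab 77.28045673569918 39.106119892334135
S tip 163.67742960576064 28.723869464522018
S tab 74.67911992074039 39.07447767818574
barT -18.998822963076922 30.51969329842129 [651.  -76.8 132. ]
barS -19.74037979839907 26.065138630423935 [656.5 -75.  132. ]
```

```bash
python3 - <<'E'
from h import *
az=np.radians(71.5);r=tool([np.cos(az),np.sin(az),0],[0,0,-1]);a=goal([656.5,-77.5,190],r)
E
```

```text
[16.58  5.44  3.48] [ 0.007  0.006 -1.281] |d| 178 deg 73.4
```

{"fn": "send_rows", "kwargs": {
  "motion": [
    [16.6,5.4,3.5,0,0,-1.281,0.4],
    [16.6,5.4,3.5,0,0,-1.281,0.4],
    [16.6,5.4,3.5,0,0,-1.281,0.4],
    [16.6,5.4,3.5,0,0,-1.281,0.4],
    [16.6,5.4,3.5,0,0,-1.281,0.4],
    [16.6,5.4,3.5,0,0,-1.281,0.4],
    [16.6,5.4,3.5,0,0,-1.281,0.4],
    [16.6,5.4,3.5,0,0,-1.281,0.4]
  ]
}}

```text
clock: 28.25
eef_pos: [651.0, -76.6, 181.4]
tcp_rot: [0.198, 0.98, 0.001, -0.003]
wrist_force: [0.2, -0.4, 0.7]
finger_gap: 34.4
gripper_force: 0.0
```

```bash
python3 - <<'E'
from h import *
show()
az=np.radians(71.5);r=tool([np.cos(az),np.sin(az),0],[0,0,-1]);goal([656.5,-77.5,190],r);goal([656.5,-77.5,107],r)
c=read_camera('scene');T=read_camera('top')
cv2.imwrite('pics/dg.png',np.hstack([cv2.resize(c['frame'][150:290,320:480],(400,350)),cv2.resize(T['frame'][120:260,300:460],(400,350))]))
E
```

```text
clk 28.2 tcp [651.  -76.6 181.4] z [-0.01  0.   -1.  ] y [0.39 0.92 0.  ] F [ 0.2 -0.4  0.7] gap 34.4 gf 0.0 j [ 0.66  0.58 -0.88  1.56  0.46  1.23  0.87]
[-0.54  0.13 -0.86] [ 0.001 -0.006 -0.075] |d| 10 deg 4.3
[-0.59  0.12  7.44] [ 0.001 -0.006 -0.075] |d| 75 deg 4.3
```

View pics/dg.png

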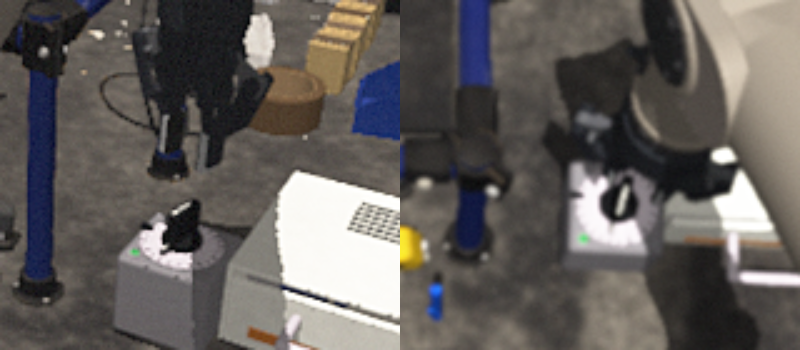

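The gripper is above the dial, at crop-left (185,150) with the knob at (183,228), and clear of the riser post. Go down and grip.

{"fn": "send_rows", "kwargs": {
  "motion": [
    [-0.6,0.1,2,0,0,-0.075,0.4],
    [-0.6,0.1,4,0,0,-0.075,0.4],
    [-0.6,0.1,6,0,0,-0.075,0.4],
    [-0.6,0.1,7.4,0,0,-0.075,0.4],
    [-0.6,0.1,7.4,0,0,-0.075,0.4],
    [-0.6,0.1,7.4,0,0,-0.075,0],
    [-0.6,0.1,7.4,0,0,-0.075,0],
    [-0.6,0.1,7.4,0,0,-0.075,0]
  ],
  "newtons": 40
}}

```text
clock: 29.15
eef_pos: [658.0, -76.8, 109.3]
tcp_rot: [0.164, 0.986, 0.002, -0.001]
wrist_force: [2.4, 4.1, -2.5]
finger_gap: 10.3
gripper_force: 42.3
```

```bash
python3 - <<'E'
from h import *
show();y=R.from_quat(state()['tcp_rot']).as_matrix()[:,1];print(np.degrees(np.arctan2(y[1],y[0])))
E
```

```text
clk 29.1 tcp [658.  -76.8 109.3] z [-0.    0.01 -1.  ] y [0.32 0.95 0.  ] F [ 2.4  4.1 -2.5] gap 10.3 gf 42.3 j [ 0.63  0.66 -0.85  1.61  0.54  1.12  0.89]
71.12325054137587
```

{"fn": "send_rows", "kwargs": {
  "motion": [
    [0,0,0,0,0,0.12,0],
    [0,0,0,0,0,0.26,0],
    [0,0,0,0,0,0.4,0],
    [0,0,0,0,0,0.54,0],
    [0,0,0,0,0,0.68,0],
    [0,0,0,0,0,0.82,0],
    [0,0,0,0,0,0.96,0],
    [0,0,0,0,0,1.1,0]
  ]
}}

```text
clock: 29.95
eef_pos: [657.5, -77.0, 109.3]
tcp_rot: [0.658, 0.753, 0.001, -0.002]
wrist_force: [1.0, 2.8, -1.7]
finger_gap: 10.0
gripper_force: 42.4
```

{"fn": "send_rows", "kwargs": {
  "motion": [
    [0,0,0,0,0,0.14,0],
    [0,0,0,0,0,0.26,0],
    [0,0,0,0,0,0.36,0],
    [0,0,0,0,0,0.4,0],
    [0,0,0,0,0,0.4,0],
    [0,0,0,0,0,0.4,0]
  ]
}}

```text
clock: 30.55
eef_pos: [657.3, -77.0, 109.3]
tcp_rot: [0.792, 0.61, 0.0, -0.003]
wrist_force: [0.4, 4.7, 1.4]
finger_gap: 10.1
gripper_force: 42.8
```

```bash
python3 - <<'E'
from h import *
show();y=R.from_quat(state()['tcp_rot']).as_matrix()[:,1];print(np.degrees(np.arctan2(y[1],y[0])))
E
```

```text
clk 30.6 tcp [657.3 -77.  109.3] z [-0.  0. -1.] y [ 0.97 -0.25 -0.  ] F [0.4 4.7 1.4] gap 10.1 gf 42.8 j [ 0.42  0.57 -0.52  1.61  0.31  1.04 -0.45]
-14.770276308835088
```

{"fn": "send_rows", "kwargs": {
  "motion": [
    [0,0,0,0,0,0,0.4],
    [0,0,0,0,0,0,0.4],
    [0,0,0,0,0,0,0.4],
    [0,0,-3,0,0,0,0.4],
    [0,0,-7,0,0,0,0.4],
    [0,0,-11,0,0,0,0.4],
    [-4,-3,-12,0,0,0,0.4],
    [-8,-7,-13,0,0,0,0.4]
  ]
}}

```text
clock: 31.35
eef_pos: [576.8, -135.3, 238.6]
tcp_rot: [0.792, 0.61, -0.0, -0.001]
wrist_force: [-0.7, -1.3, 0.3]
finger_gap: 34.4
gripper_force: 0.0
```

{"fn": "send_rows", "kwargs": {
  "motion": [
    [-5,-4,0,0,0,0,0.4],
    [-10,-8,0,0,0,0,0.4],
    [-14,-10,0,0,0,0,0.4],
    [-14,-10,0,0,0,0,0.4]
  ]
}}

```text
clock: 31.75
eef_pos: [439.0, -248.5, 237.3]
tcp_rot: [0.795, 0.607, -0.003, -0.002]
wrist_force: [-0.4, -1.1, 0.7]
finger_gap: 34.3
gripper_force: 0.0
```

```bash
python3 - <<'E'
from h import *
show()
c=read_camera('scene');T=read_camera('top')
import pickle;pickle.dump((c,T),open('c1.pkl','wb'))
a=cv2.resize(c['frame'][225:275,365:415],(400,400),interpolation=cv2.INTER_CUBIC);b=cv2.resize(T['frame'][175:235,360:410],(400,480),interpolation=cv2.INTER_CUBIC)
im=np.zeros((580,800,3),np.uint8);im[:400,:400]=a;im[:480,400:]=b
im[400:580,:400]=cv2.resize(c['frame'][200:320,400:540],(400,180));cv2.imwrite('pics/dial2.png',im)
E
```

```text
clk 31.8 tcp [ 439.  -248.5  237.3] z [-0.01 -0.   -1.  ] y [ 0.96 -0.26 -0.01] F [-0.4 -1.1  0.7] gap 34.3 gf 0.0 j [ 0.87  0.16 -0.49  1.85  0.08  1.16  0.08]
```

View pics/dial2.png

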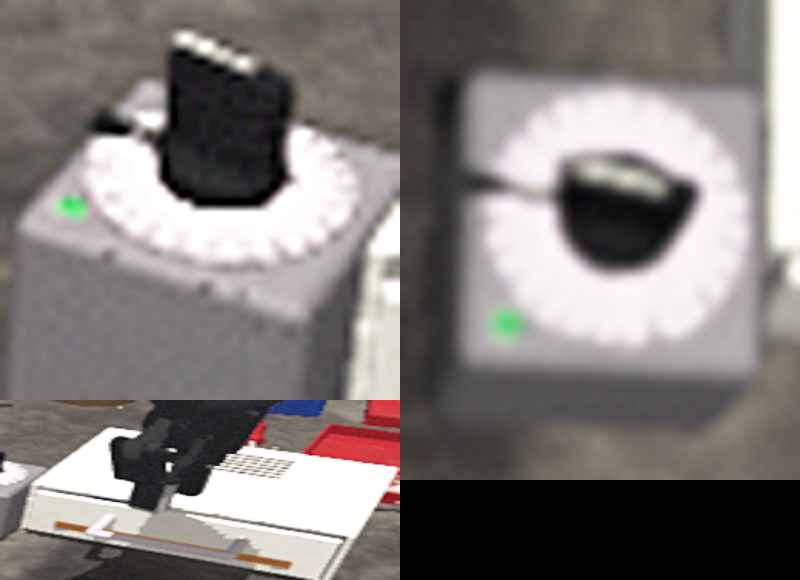

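```bash
python3 - <<'E'
from h import *
import pickle
S,T=pickle.load(open('c1.pkl','rb'))
a=lambda x,y:(365+x/8,225+y/8);b=lambda x,y:(360+(x-400)/8,175+y/8)
ang=lambda v:np.degrees(np.arctan2(v[1],v[0]))
print('bar',ang(onz(T,b(570,167),132)-onz(T,b(665,188),132)),ang(onz(S,a(180,37),132)-onz(S,a(256,68),132)))
c=np.array([657.3,-77.4])
for n,p,q,z in [('tab',(110,125),(485,183),95),('ptr',(150,137),(545,191),99)]: print(n,ang(onz(S,a(*p),z)[:2]-c),ang(onz(T,b(*q),z)[:2]-c))
f=T['frame'];h=cv2.cvtColor(f[240:320,150:330],cv2.COLOR_BGR2HSV)
E
```

```text
bar 76.86411990241332 76.70793973774063
tab 76.71088431196395 76.85554334300075
ptr 84.04250967778903 75.98897616124438
```

The bar (76.8°) and the tab (76.8°) agree in both views, so I hand in.

```bash
python3 -c "
from h import *
print(order.close_job())"
```

```text
the job is handed in; nothing more can be done
None
```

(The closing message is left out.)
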